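Put away the boring kit

ROBOT

A 7-joint arm with a two-finger parallel gripper is mounted at the origin on the work surface. World frame = base frame: x ahead of the robot, y to its left, z up, the work surface at z = 0. Lengths are in m, angles in rad, forces in N, time in s.
With the tool pointing down it reaches from about 0.4 to 0.875 m from the base axis. Payload 19.3 kg.
Tool frame: the origin (TCP) lies between the finger pads; the fingertips stand 17 mm ahead of it and the grasp point (between the pads) lies 2 mm behind it; z points along the fingers, y is the line along which they close (so a half turn about z gives the same grasp; the last joint's range is limited). The gripper opens to 85 mm and grips with 20 to 120 N. Pads are 22 mm wide; open, the fingers measure 114 mm over their backs; the gripper's body (76 mm by 85 mm) begins 54 mm behind the grasp point. The pads swing forward as they close: fully open they stand 13 mm farther back than shut.
Start: joints at [-1.341, 0.521, -0.036, 1.599, 0.021, 1.021, -0.113], TCP at [0.185, 0.597, 0.248] pointing down, gripper open.
Joint ranges: [-2.91, 2.91], [-0.3, 2.13], [-1.5, 1.42], [0.17, 2.43], [-1.26, 4.41], [0.16, 1.93], [-2.52, 2.52]. Speed limits (rad/s): [1.89, 1.89, 2.39, 2.39, 3.01, 3.01, 3.01].

INTERFACE

Orientations are given as [roll, pitch, yaw] about the fixed x, y, z axes, in that order (R = Rz(yaw) Ry(pitch) Rx(roll)).
In Python, from workcell import bot gives the robot as it stands.
- The arm moves only by the shell command python3 -m inch 'ROWS' [FORCE]. ROWS is JSON, a list of rows, each a list of 7 numbers: the shift along the tool's x, y, z in units of 200 mm (1.0 is 200 mm), then the turn, a rotation vector about the tool's x, y, z in units of 90 degrees (1.0 is 90 degrees), then the opening, from 0 (shut) to 1 (fully open). In form: [[x, y, z, rx, ry, rz, grip], ...]. A call has 1 to 20 rows; each row is the pose to reach, as a shift and turn from the pose commanded when the call began, along the tool's axes at that moment; what a row does not reach only later rows make up. A row lasts 1/8 s, in which the tool goes at most 62.5 mm and 10.7 degrees, less where a joint would pass 70% of its speed; a pose out of reach is approached as far as the arm can. A call with a number of a shift or a turn outside -1 to 1 is refused whole. A call with a gripper value outside its range is refused whole. The fingers move at their own pace and stop on an object; FORCE is the grip in N (left out, the last holds). Time passes only in rows, so rows that repeat a pose let the fingers close. It gives the time, the measured TCP pose, the force, the opening and the grip force at its end, in the units of the state.
- bot.observe(): the state, without advancing time (a new reading comes with each control period).
- bot.grab_frame(name): name is "scene" or "top" or "wrist"; returns a dict with "img" (400x640x3 uint8, red, green, blue), "z_map" (400x640 float32, m along the optical axis (not along the pixel's ray), 0 where there is no reading), "vfov" (degrees; the focal length in pixels is half the picture's height over the tangent of half this angle, whatever the lens; pixels are square), "cx", "cy" (the principal point, pixels), "rvec" (rotation vector, rad) and "tvec" (3), from world to camera coordinates, as OpenCV has them. Camera axes: x right, y down, z forward; pixel columns grow to the right and rows downward; lengths in m; the calibration is good to about 2 mm. A picture is of the moment at which its call begins.
- bot.job_done(): hands the job in; it is judged then, once.
The state is a dict: "clock": time; "qpos": joint angles; "qd": joint speeds; "joint_efforts": joint torques, N m; "position": TCP position; "tool_rot": TCP orientation; "force": force on the tool from outside, world axes, zero at the start; "moment": the same for the moment, N m; "grip_width": finger opening in m; "finger_force": force on a finger pad.
Only numpy, scipy, OpenCV 4.12 (cv2) and the standard library are available. Lean on these libraries where they do the work, as an engineer would, in place of code of your own. Each camera call takes 0.05 s, during which the arm holds its last target. There are 200 camera calls.

TASK

Put the boring kit away: hang each spanner on the bench by its eye on the peg of its own colour on the sloping board, and lay each auger bit in the open case, every one in its own pair of V-notches, level and with its collar midway between the two notches. Once all the bits are in, shut the lid of the case fully. Leave the hand plane, the glue bottle and the wax tin where they stand.

Things in the scene. Friction and masses are not known exactly. Their poses are not given: they have to be found in the camera images.
- board: sloping plywood board, 320 mm wide, fixed to the bench at the robot's left, its face turned towards the robot and rising away from it at 50 degrees to the level; origin on the bench under it, x away from the robot (level), y along the board, z up; its face rises from x = -77 mm, z = 3 mm to x = 84 mm, z = 195 mm; three pegs 100 mm apart in a row, each with a patch of its colour above it
- peg_red: red peg, 12 mm thick, standing 45 mm out of the board's face, about 130 mm above the bench, leaning towards the robot 40 degrees from the vertical (so 10 degrees steeper than square to the board); origin on the peg's axis at the board's face, z along the peg outwards, x square to it, pointing up the slope; a hung eye slides down the peg to the board by itself
- peg_blue: blue peg, 12 mm thick, standing 45 mm out of the board's face, about 130 mm above the bench, leaning towards the robot 40 degrees from the vertical (so 10 degrees steeper than square to the board); origin on the peg's axis at the board's face, z along the peg outwards, x square to it, pointing up the slope; a hung eye slides down the peg to the board by itself
- peg_yellow: yellow peg, 12 mm thick, standing 45 mm out of the board's face, about 130 mm above the bench, leaning towards the robot 40 degrees from the vertical (so 10 degrees steeper than square to the board); origin on the peg's axis at the board's face, z along the peg outwards, x square to it, pointing up the slope; a hung eye slides down the peg to the board by itself
- spanner_red: flat steel spanner with a red shank, 165 x 42 x 10 mm, about 150 g, lying flat; origin at the middle of its underside, x towards the eye end, z square to the flat; the shank is 24 mm wide and 90 mm long about the middle (grip here); open jaw at the -x end, 40 mm across; may be absent
- eye_red (a point): centre of the red spanner's eye, 62 mm from the middle and at half its thickness; eye 24 mm inside and 42 mm outside diameter
- spanner_blue: flat steel spanner with a blue shank, 165 x 42 x 10 mm, about 150 g, lying flat; origin at the middle of its underside, x towards the eye end, z square to the flat; the shank is 24 mm wide and 90 mm long about the middle (grip here); open jaw at the -x end, 40 mm across; may be absent
- eye_blue (a point): centre of the blue spanner's eye, 62 mm from the middle and at half its thickness; eye 24 mm inside and 42 mm outside diameter
- spanner_yellow: flat steel spanner with a yellow shank, 165 x 42 x 10 mm, about 150 g, lying flat; origin at the middle of its underside, x towards the eye end, z square to the flat; the shank is 24 mm wide and 90 mm long about the middle (grip here); open jaw at the -x end, 40 mm across; may be absent
- eye_yellow (a point): centre of the yellow spanner's eye, 62 mm from the middle and at half its thickness; eye 24 mm inside and 42 mm outside diameter
- case: wooden case fixed to the bench, 210 (x) x 190 (y) x 52 mm high, walls and floor 5 mm; origin at the centre of its underside, x towards the hinge (away from the robot), z up; inside, two rows of 90-degree V-notches at x = -55 and 55 mm, three pairs at y = -50, 0, 50 mm, mouths 30 mm wide, 37 mm above the underside; a seated bit lies along x, its axis 32 mm above the underside
- bit_1: steel auger bit, a straight round rod 14 mm thick and 150 mm long, about 120 g, with an orange square stop collar 20 x 20 mm and 30 mm long fixed at its middle (grip here); origin on the axis in the middle of the collar, x along the rod (either end may lead); lies on the collar with its axis 10 mm up; may be absent
- bit_2: steel auger bit, a straight round rod 14 mm thick and 150 mm long, about 120 g, with an orange square stop collar 20 x 20 mm and 30 mm long fixed at its middle (grip here); origin on the axis in the middle of the collar, x along the rod (either end may lead); lies on the collar with its axis 10 mm up; may be absent
- bit_3: steel auger bit, a straight round rod 14 mm thick and 150 mm long, about 120 g, with an orange square stop collar 20 x 20 mm and 30 mm long fixed at its middle (grip here); origin on the axis in the middle of the collar, x along the rod (either end may lead); lies on the collar with its axis 10 mm up; may be absent
- lid (a joint): hinge of the case's lid: 0 shut, grows as it opens to about 1.5 rad upright (at most 1.9); stiff hinge, the lid stays where it is left and takes under 3 N at its edge to move
- lid_hinge (a point): middle of the lid's hinge, on the case's far top edge (52.5 mm high); the lid is 210 mm long from here, 190 mm wide, 8 mm thick
- lid_handle (a point): grip point of the brass knob (28 mm across), on the lid's middle line 180 mm from the hinge and 35 mm out of its outer face; when the lid stands open the knob points away from the robot; the lid can also be pushed shut from behind beside the knob
- plane: wooden hand plane, 200 x 60 x 105 mm, bystander; origin at the centre of its underside
- glue: white glue bottle, 56 mm wide and 150 mm tall, bystander; origin at the centre of its underside
- tin: low round tin of wax, 64 mm wide and 34 mm high, bystander; origin at the centre of its underside
Not all that is in view belongs to the job. What is shaped like the spanner_blue but green is not meant.

How it is judged:
On the way, in this order (a step that is already met when the one before it is completed fails the run):
1. every auger bit on the bench lies level in the notches of the case (x of bit_1 in the frame of case between -0.025 and 0.025 m and y of bit_1 in the frame of case between -0.065 and 0.065 m and z of bit_1 in the frame of case between 0.028 and 0.0375 m and angle between bit_1's own x axis and vertical between 1.511 and 1.631 rad and angle between the x axis of each of bit_1, bit_2, bit_3 and the x axis of case, either way round below 0.15 rad and linear speed of each of bit_1, bit_2, bit_3 below 0.03 m/s and x of bit_2 in the frame of case between -0.025 and 0.025 m and y of bit_2 in the frame of case between -0.065 and 0.065 m and z of bit_2 in the frame of case between 0.028 and 0.0375 m and angle between bit_2's own x axis and vertical between 1.511 and 1.631 rad and x of bit_3 in the frame of case between -0.025 and 0.025 m and y of bit_3 in the frame of case between -0.065 and 0.065 m and z of bit_3 in the frame of case between 0.028 and 0.0375 m and angle between bit_3's own x axis and vertical between 1.511 and 1.631 rad), for 0.2 s.
2. then the lid is shut (value of joint lid below 0.05 rad), for 0.2 s.
At the end, for the whole second after the job is handed in: Spanners hang at rest, each eye centre within 10 mm (each way) of its own-colour peg's axis and 0-28 mm out from the board. Bits rest in the case, level to 0.06 rad, along it to 0.15 rad, middles within 25 mm of its middle, axes 28-37.5 mm above its underside. Lid within 0.05 rad of shut (all of step 1 and x of eye_red in the frame of peg_red between -0.01 and 0.01 m and y of eye_red in the frame of peg_red between -0.01 and 0.01 m and z of eye_red in the frame of peg_red between 0 and 0.028 m and linear speed of each of spanner_red, spanner_blue, spanner_yellow below 0.03 m/s and x of eye_blue in the frame of peg_blue between -0.01 and 0.01 m and y of eye_blue in the frame of peg_blue between -0.01 and 0.01 m and z of eye_blue in the frame of peg_blue between 0 and 0.028 m and x of eye_yellow in the frame of peg_yellow between -0.01 and 0.01 m and y of eye_yellow in the frame of peg_yellow between -0.01 and 0.01 m and z of eye_yellow in the frame of peg_yellow between 0 and 0.028 m and value of joint lid below 0.05 rad); the robot touches nothing.
It fails at once if the hand plane is shifted by more than 60 mm (distance of plane from where it was at the start of the episode above 0.06 m).
It fails at once if the glue bottle is shifted by more than 60 mm (distance of glue from where it was at the start of the episode above 0.06 m).
It fails at once if the wax tin is shifted by more than 60 mm (distance of tin from where it was at the start of the episode above 0.06 m).
Of spanner_red, spanner_blue, spanner_yellow only 2 to 3 are there at a start; the rules pass over those that are not, and their reading is None.
Of bit_1, bit_2, bit_3 only 2 to 3 are there at a start; the rules pass over those that are not, and their reading is None.
At some moment in a run one of spanner_red, spanner_blue, spanner_yellow may be knocked a few centimetres aside while the robot is not near it.
Once in a run the grip may slacken for a moment while it holds something.
It also fails if it takes over 210 s, if anything falls off the work surface, if the arm or the gripper's body presses on something with over 40 N, if the wrist force passes 120 N, or if a joint passes its speed limit or range.

## Working session

There is one attempt and no reset: what is moved stays moved. The work goes in short steps, Python scripts to look and compute and a shell command to move; the robot and the scene stay as the last step left them, time stands still between calls to the robot, and variables do not carry over. Pictures are saved under pics/ and viewed, at most 14 in all, crops included, and the job is handed in when it is done.

```bash
ls; mkdir -p pics
cat > h.py <<'E'
import numpy as np, cv2
from workcell import bot
from scipy.spatial.transform import Rotation as R
def grab(n):
    f=bot.grab_frame(n); f['R']=cv2.Rodrigues(np.array(f['rvec'],float))[0]; f['t']=np.array(f['tvec'],float).ravel()
    f['f']=200/np.tan(np.radians(f['vfov'])/2); f['C']=-f['R'].T@f['t']; f['hsv']=cv2.cvtColor(f['img'],cv2.COLOR_RGB2HSV); return f
def ray(f,u,v): return f['R'].T@np.array([(u-f['cx'])/f['f'],(v-f['cy'])/f['f'],1.])
def onz(f,u,v,z):
    d=ray(f,u,v); return f['C']+d*(z-f['C'][2])/d[2]
def pt(f,u,v):
    return f['C']+ray(f,u,v)*f['z_map'][int(round(v)),int(round(u))]
def cloud(f):
    v,u=np.mgrid[0:400,0:640]; z=f['z_map']; p=np.stack([(u-f['cx'])/f['f']*z,(v-f['cy'])/f['f']*z,z],-1)
    return (p-f['t'])@f['R']
def proj(f,p):
    c=f['R']@np.array(p)+f['t']; return f['cx']+f['f']*c[0]/c[2], f['cy']+f['f']*c[1]/c[2]
def save(f,n): cv2.imwrite('pics/'+n,cv2.cvtColor(f['img'],cv2.COLOR_RGB2BGR))
E
python3 - <<'E'
from h import *
s=bot.observe(); print(s)
for n in ['scene','top','wrist']:
    f=grab(n); save(f,n+'0.png'); print(n,f['C'].round(3),f['vfov'],f['cx'],f['cy'],(f['R'].T@[0,0,1]).round(3))
E
```

```text
pics
{'clock': 0.0, 'qpos': array([-1.34116846,  0.52201264, -0.03634948,  1.60000183,  0.02119835,
        1.02111336, -0.11277983]), 'qd': array([-1.05718583e-04, -6.55414372e-04, -3.88370993e-04,  8.75510223e-04,
       -9.35858563e-04,  1.70198385e-07, -1.24219553e-03]), 'joint_efforts': array([-1.27055573e-03, -9.27117991e+01,  1.98065557e+00, -3.69928372e+01,
        1.79522258e-02,  8.31164012e-03,  2.53369294e-06]), 'position': array([0.18452401, 0.59680204, 0.24772854]), 'tool_rot': array([-3.14044453e+00,  7.03922385e-05,  2.84179319e+00]), 'force': array([-0.89746943,  0.07822961, -0.04251373]), 'moment': array([-0.01912984, -0.03186143,  0.03162236]), 'finger_force': 0.0, 'grip_width': 0.08543921935633729}
scene [1.451 0.085 1.157] 47.04347322289904 321.19323821334456 197.56850156402038 [-0.673 -0.051 -0.738]
top [0.335 0.007 1.179] 52.94685950171849 314.7011019488177 206.3446406436518 [ 0.159  0.024 -0.987]
wrist [0.117 0.618 0.374] 63.579013323013 316.6574003815574 200.50277622861992 [ 0.264 -0.084 -0.961]
```

View pics/top0.png

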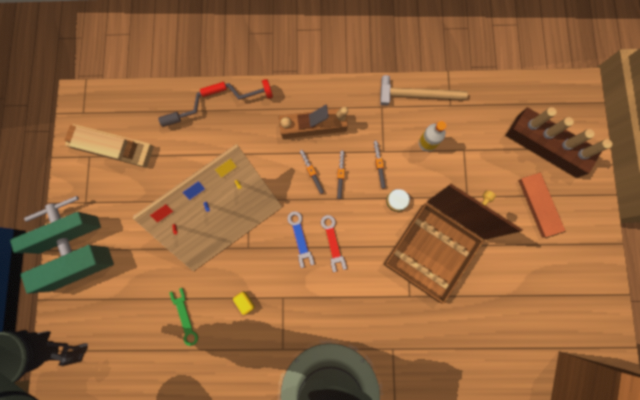

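View pics/scene0.png

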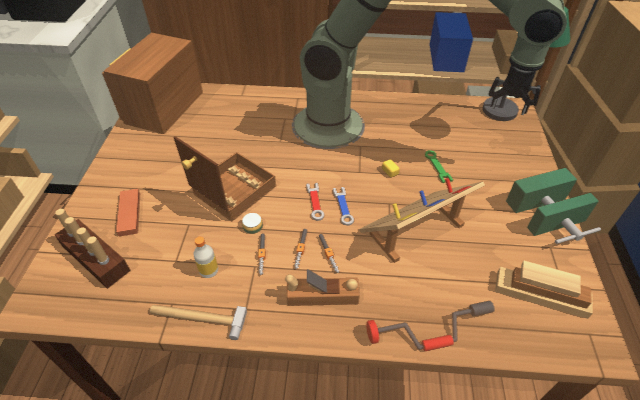

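Top view: blue spanner at about (300,240) and red at (333,242), both with the eye at the upper end. The three bits are at (312,172), (341,174) and (380,164), the case at (436,250) with its lid open, and the pegs at (175,229), (207,207) and (239,185). There is no yellow spanner; the green one is a decoy. The scene view agrees.

```bash
cat > m.py <<'E'
from h import *
def comps(f,lo,hi,amin=6):
    m=cv2.inRange(f['hsv'],np.array(lo),np.array(hi)); n,l,st,c=cv2.connectedComponentsWithStats(m)
    return [(l==i) for i in range(1,n) if st[i,4]>=amin]
cols=dict(red=((0,190,110),(4,255,255)),blue=((108,150,60),(125,255,255)),yel=((22,180,120),(32,255,255)),orange=((9,215,170),(18,255,255)))
if __name__=='__main__':
  for n in ['top','scene']:
    f=grab(n); P=cloud(f); print(n)
    for k,(lo,hi) in cols.items():
        for m in comps(f,lo,hi):
            v,u=np.nonzero(m); p=P[m]; p=p[f['z_map'][m]>0]
            if len(p)<4: continue
            q=np.median(p,0); 
            if q[0]<0.1 or q[0]>.9: continue
            uv=np.c_[u,v].astype(float); c=uv.mean(0); w,V=np.linalg.eigh(np.cov(uv.T)); d=V[:,1]*np.sqrt(w[1])*1.7
            print(k,m.sum(),c.round(1),'med',q.round(3),'ends',pt(f,*np.clip(c-d,0,[639,399])).round(3),pt(f,*np.clip(c+d,0,[639,399])).round(3))
E
python3 m.py
python3 - <<'E'
from h import *
f=grab('top');P=cloud(f)
# case rim, from cloud near z .052
def rect(m):
    p=P[m][:,:2].astype(np.float32); return cv2.minAreaRect(p), len(p)
reg=np.zeros((400,640),bool); reg[195:305,375:490]=1
z=P[...,2]
for lo,hi in [(.044,.058),(.03,.043)]: print(lo,rect(reg&(z>lo)&(z<hi)))
b=np.zeros((400,640),bool); b[140:275,125:290]=1
m=b&(z>.01); p=P[m]; 
A=np.c_[p[:,:2],np.ones(len(p))]
for i in range(5):
    x=np.linalg.lstsq(A,p[:,2],rcond=None)[0]; r=p[:,2]-A@x; k=abs(r)<.006; A=A[k];p=p[k]
nn=np.array([-x[0],-x[1],1]);nn/=np.linalg.norm(nn);print('board n',nn,x,np.degrees(np.arccos(nn[2])),'dir',np.degrees(np.arctan2(nn[1],nn[0])),len(p))
E
```

```text
top
red 85 [266.7  87.9] med [0.876 0.174 0.056] ends [0.902 0.181 0.055] [0.859 0.168 0.04 ]
red 187 [212.7  88.8] med [0.892 0.345 0.025] ends [0.903 0.309 0.025] [0.88  0.38  0.027]
red 151 [161.1 212.9] med [0.486 0.425 0.171] ends [0.498 0.408 0.169] [0.475 0.443 0.171]
red 23 [174.3 228.8] med [0.446 0.393 0.162] ends [0.459 0.402 0.144] [0.435 0.388 0.167]
red 193 [332.7 242.6] med [ 0.415 -0.016  0.01 ] ends [ 0.454 -0.007  0.012] [ 0.379 -0.025  0.01 ]
blue 86 [193.5 190.1] med [0.545 0.344 0.171] ends [0.555 0.328 0.172] [0.533 0.358 0.174]
blue 149 [299.9 238.5] med [0.428 0.079 0.011] ends [0.467 0.089 0.008] [0.393 0.07  0.009]
yel 123 [225.4 167.6] med [0.603 0.263 0.172] ends [0.614 0.246 0.173] [0.591 0.278 0.173]
yel 13 [237.6 184.5] med [0.558 0.232 0.165] ends [0.569 0.236 0.153] [0.551 0.228 0.167]
yel 273 [242.6 302.9] med [0.25  0.238 0.035] ends [0.271 0.255 0.035] [0.228 0.224 0.033]
orange 42 [440.6 125.7] med [ 0.713 -0.305  0.151] ends [ 0.721 -0.313  0.149] [ 0.707 -0.299  0.149]
scene
red 19 [448.2 184.1] med [0.448 0.395 0.154] ends [0.44 0.39 0.17] [0.462 0.402 0.143]
blue 66 [343.1 205.2] med [0.436 0.081 0.012] ends [0.395 0.072 0.011] [0.468 0.09  0.008]
0.044 (((0.38643166422843933, -0.2975830137729645), (0.19112694263458252, 0.21749886870384216), 54.72751235961914), 660)
0.03 (((0.40988242626190186, -0.2545660138130188), (0.28182923793792725, 0.20744341611862183), 55.22439956665039), 686)
board n [0.09731884 0.27196098 0.95737468] [-0.10165178 -0.28406953  0.26370736] 16.789058326475093 dir 70.31069801287127 603
```

View pics/wrist0.png

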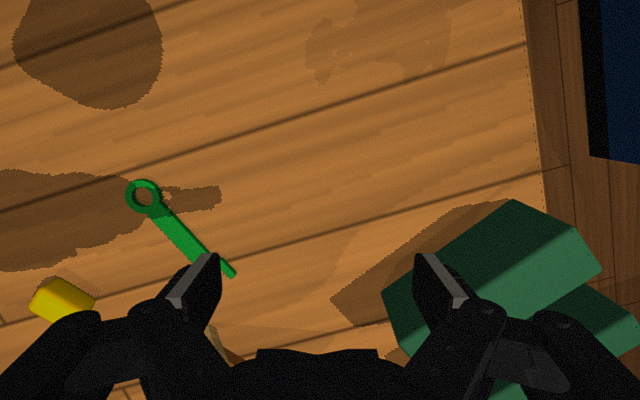

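Wrist view: only the green decoy at (180,230) and the clamps, but it is sharp. The board's yaw is about 36° and the case's about -35°. I'll move the wrist over the bits and spanners.

```bash
cat > plan.py <<'E'
from h import *
def rel(p,Rt,label=''):
    s=bot.observe(); R0=R.from_euler('xyz',s['tool_rot']); d=R0.inv().apply(np.array(p)-s['position'])/0.2
    rv=(R0.inv()*Rt).as_rotvec()/(np.pi/2)
    print(label,[float(x) for x in np.r_[d,rv].round(3)])
def down(yawdeg): return R.from_euler('xyz',[np.pi,0,np.radians(yawdeg)])
E
python3 - <<'E'
from plan import *
rel([.39,.3,.3],down(180)); rel([.52,0.03,.3],down(180))
E
```

```text
[-1.42, -1.116, -0.259, -0.0, -0.0, -0.191]
 [-2.44, -2.213, -0.259, -0.0, -0.0, -0.191]
```

```bash
python3 -m inch '[[-0.8,-0.7,-0.26,0,0,-0.19,1],[-0.8,-0.7,-0.26,0,0,-0.19,1],[-0.8,-0.7,-0.26,0,0,-0.19,1],[-0.8,-0.7,-0.26,0,0,-0.19,1],[-0.8,-0.7,-0.26,0,0,-0.19,1]]'
python3 - <<'E'
from plan import *
rel([.52,0.03,.3],down(180))
E
```

```text
clock: 0.92
position: [0.2977, 0.4145, 0.3012]
tool_rot: [3.141, 0.001, 3.137]
force: [-0.5, 0.6, -0.3]
grip_width: 0.0857
finger_force: 0.0
 [-1.121, -1.917, 0.006, 0.001, 0.001, -0.003]
```

```bash
python3 -m inch '[[-0.56,-0.95,0,0,0,0,1],[-0.56,-0.95,0,0,0,0,1],[-0.56,-0.95,0,0,0,0,1],[-0.56,-0.95,0,0,0,0,1],[-0.56,-0.95,0,0,0,0,1]]' && python3 -m inch '[[-0.56,-0.95,0,0,0,0,1],[-0.56,-0.95,0,0,0,0,1],[-0.56,-0.95,0,0,0,0,1],[-0.56,-0.95,0,0,0,0,1],[-0.56,-0.95,0,0,0,0,1],[-0.56,-0.95,0,0,0,0,1]]'
python3 - <<'E'
from h import *
f=grab('wrist'); save(f,'w1.png'); print(f['C'])
E
```

```text
clock: 1.55
position: [0.4086, 0.2249, 0.3001]
tool_rot: [-3.141, 0.0, 3.137]
force: [-0.3, 0.3, -0.5]
grip_width: 0.0853
finger_force: 0.0
clock: 2.3
position: [0.5193, 0.0378, 0.3]
tool_rot: [3.141, -0.001, -3.141]
force: [-0.3, 0.9, -0.0]
grip_width: 0.0849
finger_force: 0.0
[0.44896267 0.03768315 0.42590797]
```

View pics/w1.png

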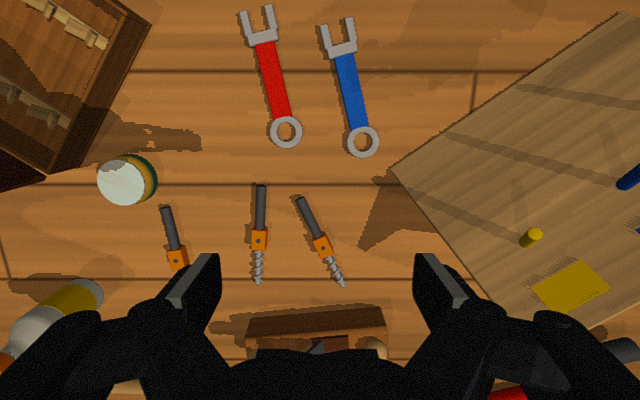

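The wrist view shows the bit collars at (172,238), (259,237) and (320,243), with the rods roughly vertical in the picture. Spanner eyes are at (286,131) red and (362,142) blue. The case is at upper left and the yellow peg at (531,238).

```bash
cat > meas.py <<'E'
from m import *
HS={'red':[((0,170,80),(5,255,255)),((174,170,80),(180,255,255))],'blue':[((105,140,50),(128,255,255))],'orange':[((8,200,120),(19,255,255))]}
def mask(f,k):
    m=np.zeros((400,640),np.uint8)
    for lo,hi in HS[k]: m|=cv2.inRange(f['hsv'],np.array(lo),np.array(hi))
    return m
def bits(f,amin=150):
    """collar top faces (z=.02) + rod yaw from the raised pixels around"""
    P=cloud(f); out=[]
    mm=mask(f,'orange'); n,l,st,c=cv2.connectedComponentsWithStats(cv2.morphologyEx(mm,cv2.MORPH_CLOSE,np.ones((5,5))))
    for i in range(1,n):
        if st[i,4]<amin: continue
        q=np.median(P[(l==i)],0)
        if not(.0<q[2]<.06): continue
        top=(l==i)&(P[...,2]>q[2]-.006)
        near=(np.hypot(P[...,0]-q[0],P[...,1]-q[1])<.08)&(P[...,2]>.006)&(P[...,2]<.06)&(f['z_map']>0)
        p=P[near][:,:2]; w,V=np.linalg.eigh(np.cov(p.T)); d=V[:,1]; d=d*np.sign(d[0])
        t=(p-q[:2])@d
        out.append((q,P[top].mean(0),p.mean(0),np.degrees(np.arctan2(d[1],d[0])),t.min(),t.max(),np.sqrt(w)))
    return out
def spanner(f,k):
    P=cloud(f); n,l,st,c=cv2.connectedComponentsWithStats(mask(f,k))
    best=None
    for i in range(1,n):
        q=np.median(P[l==i],0)
        if st[i,4]>150 and q[2]<.04 and (best is None or st[i,4]>st[best,4]) : best=i
    if best is None: return
    m=l==best; z=np.median(P[m][:,2]); v,u=np.nonzero(m)
    p=np.array([onz(f,a,b,.010)[:2] for a,b in zip(u,v)],np.float32)
    r=cv2.minAreaRect(p); w,V=np.linalg.eigh(np.cov(p.T)); d=V[:,1]*np.sign(V[0,1])
    return z,np.array(r[0]),r[1],np.degrees(np.arctan2(d[1],d[0]))
if __name__=='__main__':
    f=grab('wrist')
    for b in bits(f): print([np.round(x,4) for x in b])
    for k in ('red','blue'): print(k,spanner(f,k))
E
python3 meas.py
```

```text
[array([ 0.3421, -0.3131,  0.0058]), array([ 0.3423, -0.3134,  0.0066]), array([ 0.3697, -0.2891]), np.float64(-53.5931), np.float64(-0.0693), np.float64(0.0678), array([0.0201, 0.0338])]
[array([ 0.3656, -0.2888,  0.0058]), array([ 0.3685, -0.2879,  0.0093]), array([ 0.3822, -0.2774]), np.float64(-55.3441), np.float64(-0.0782), np.float64(0.0747), array([0.0266, 0.0419])]
[array([ 0.3717, -0.2692,  0.0057]), array([ 0.3718, -0.2675,  0.008 ]), array([ 0.3814, -0.2708]), np.float64(-61.0833), np.float64(-0.0794), np.float64(0.0798), array([0.0293, 0.0413])]
[array([ 0.3929, -0.2365,  0.0057]), array([ 0.3937, -0.2336,  0.0103]), array([ 0.3957, -0.2321]), np.float64(-57.8736), np.float64(-0.0799), np.float64(0.0796), array([0.0368, 0.0407])]
[array([ 0.6211, -0.0411,  0.0203]), array([ 0.6206, -0.0418,  0.0217]), array([ 0.6068, -0.0223]), np.float64(-31.6791), np.float64(-0.0777), np.float64(0.0666), array([0.0278, 0.0373])]
[array([0.6309, 0.0462, 0.0201]), array([0.6301, 0.0454, 0.0229]), array([0.6226, 0.0401]), np.float64(26.8587), np.float64(-0.0743), np.float64(0.0745), array([0.0109, 0.0386])]
[array([ 0.6497, -0.1541,  0.0202]), array([ 0.6486, -0.1552,  0.0234]), array([ 0.6241, -0.1591]), np.float64(7.6094), np.float64(-0.074), np.float64(0.0181), array([0.005 , 0.0264])]
[array([0.7484, 0.1065, 0.0503]), array([0.7498, 0.107 , 0.0503]), array([0.7455, 0.0804]), np.float64(-85.9519), np.float64(-0.0286), np.float64(0.0797), array([0.0139, 0.03  ])]
red (np.float64(0.010305939738816484), array([ 0.41751814, -0.01537047]), (0.08730580657720566, 0.02391701377928257), np.float64(12.878775423436446))
blue (np.float64(0.01017055722468106), array([0.43074951, 0.079621  ]), (0.08751049637794495, 0.023198142647743225), np.float64(14.9198433879478))
```

Run:
```python
from plan import *
rel([.6305,.0456,.10],down(207))
rel([.6305,.0456,.10],down(27))
f=grab('wrist'); P=cloud(f); z=P[...,2]
m=np.zeros((400,640),bool); m[:200,:160]=1
for lo,hi in [(.047,.058)]:
    p=P[m&(z>lo)&(z<hi)][:,:2].astype(np.float32); print(cv2.minAreaRect(p))
    print(p[p[:,1].argmax()],p[p[:,0].argmin()],p[p[:,0].argmax()],p[p[:,1].argmin()])
```

```text
[-0.557, 0.039, 1.001, 0.0, -0.0, -0.299]
 [-0.557, 0.039, 1.001, -0.0, -0.0, 1.701]
((0.42428234219551086, -0.24453815817832947), (0.06529323756694794, 0.2155981957912445), 53.59654235839844)
[ 0.35435182 -0.158276  ] [ 0.34274352 -0.17419663] [ 0.5303493 -0.2823334] [ 0.4840641 -0.3291806]
```

```bash
python3 -m inch '[[-0.55,0.04,0.8,0,0,-0.3,0.65],[-0.55,0.04,0.8,0,0,-0.3,0.65],[-0.55,0.04,0.8,0,0,-0.3,0.65],[-0.55,0.04,0.8,0,0,-0.3,0.65],[-0.55,0.04,0.8,0,0,-0.3,0.65],[-0.55,0.04,0.8,0,0,-0.3,0.65]]'
python3 - <<'E'
from meas import *
from plan import rel,down
f=grab('wrist')
for b in bits(f): print([np.round(x,4) for x in b])
save(f,'w2.png')
rel([.6305,.0456,.019],down(207))
E
```

```text
clock: 3.2
position: [0.6297, 0.044, 0.1424]
tool_rot: [-3.141, 0.002, -2.672]
force: [-0.1, 0.3, 0.1]
grip_width: 0.0555
finger_force: 0.0
[array([ 0.6537, -0.1544,  0.0202]), array([ 0.6511, -0.1557,  0.0213]), array([ 0.64  , -0.1563]), np.float64(7.0214), np.float64(-0.0776), np.float64(0.0715), array([0.0045, 0.0375])]
[array([ 0.6214, -0.0408,  0.0202]), array([ 0.6212, -0.0416,  0.0208]), array([ 0.6069, -0.0227]), np.float64(-30.99), np.float64(-0.0772), np.float64(0.0672), array([0.0274, 0.0368])]
[array([0.6311, 0.0455, 0.0201]), array([0.6314, 0.0453, 0.0213]), array([0.6218, 0.037 ]), np.float64(29.8043), np.float64(-0.0734), np.float64(0.0749), array([0.0152, 0.0381])]
[array([0.6315, 0.2433, 0.018 ]), array([0.631 , 0.2417, 0.0199]), array([0.6076, 0.2197]), np.float64(38.3982), np.float64(-0.0797), np.float64(0.0116), array([0.0042, 0.0204])]
 [-0.005, 0.006, 0.617, -0.001, 0.002, -0.001]
```

The two views agree: collar top at 20 mm, centre at (0.631, 0.0455). Descending to grip.

```bash
python3 -m inch '[[-0.006,0.006,0.4,0,0,0,0.65],[-0.006,0.006,0.55,0,0,0,0.65],[-0.006,0.006,0.61,0,0,0,0.65],[-0.006,0.006,0.615,0,0,0,0.65],[-0.006,0.006,0.615,0,0,0,0.1],[-0.006,0.006,0.615,0,0,0,0.1],[-0.006,0.006,0.615,0,0,0,0.1],[-0.006,0.006,0.615,0,0,0,0.1],[-0.006,0.006,0.615,0,0,0,0.1],[-0.006,0.006,0.615,0,0,0,0.1]]' 70 && python3 -m inch '[[0,0,-0.3,0,0,0,0.1],[0,0,-0.5,0,0,0,0.1],[0,0,-0.6,0,0,0,0.1],[0,0,-0.6,0,0,0,0.1]]'
python3 - <<'E'
from plan import *
rel([.43,-.12,.16],down(145)); f=grab('wrist'); save(f,'w3.png')
E
```

```text
clock: 4.5
position: [0.631, 0.0453, 0.0192]
tool_rot: [-3.141, 0.002, -2.672]
force: [-3.1, -0.8, 15.5]
grip_width: 0.0183
finger_force: 68.6
clock: 5.0
position: [0.6307, 0.0453, 0.1386]
tool_rot: [-3.141, 0.002, -2.672]
force: [-0.7, -0.1, -1.7]
grip_width: 0.0181
finger_force: 69.0
 [1.269, -0.283, -0.11, 0.0, 0.001, 0.688]
```

View pics/w3.png

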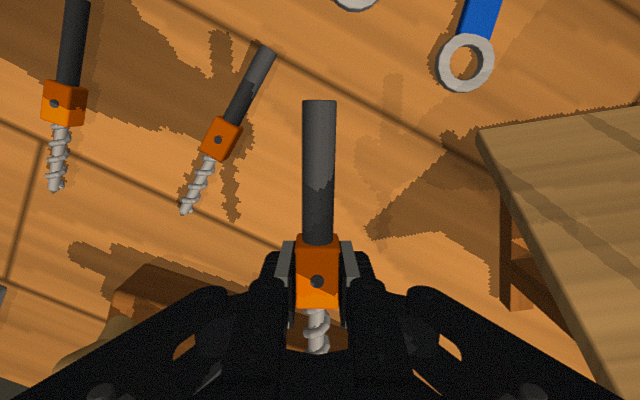

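Bit held at (318,275), centred and aligned. Next: over the case.

```bash
python3 -m inch '[[0.3,-0.07,-0.3,0,0,0.15,0.1],[0.6,-0.14,-0.4,0,0,0.25,0.1],[0.9,-0.2,-0.5,0,0,0.35,0.1],[0.95,-0.25,-0.6,0,0,0.5,0.1],[0.95,-0.25,-0.6,0,0,0.6,0.1],[0.95,-0.25,-0.6,0,0,0.69,0.1],[0.95,-0.25,-0.6,0,0,0.69,0.1],[0.95,-0.25,-0.6,0,0,0.69,0.1]]'
python3 - <<'E'
from plan import *
rel([.386,-.298,.22],down(145));
E
```

```text
clock: 6.05
position: [0.4831, -0.0852, 0.2565]
tool_rot: [-3.14, -0.001, 2.532]
force: [0.2, -0.4, -1.4]
grip_width: 0.0185
finger_force: 69.0
 [-0.212, -1.15, 0.184, -0.001, -0.001, 0.001]
```

```bash
python3 -m inch '[[0,-0.3,0,0,0,0,0.1],[0,-0.6,0,0,0,0,0.1],[0.05,-0.85,0,0,0,0,0.1],[0.1,-0.9,0,0,0,0,0.1],[0.1,-0.9,0,0,0,0,0.1],[0.1,-0.9,0,0,0,0,0.1]]'
python3 - <<'E'
from plan import *
f=grab('wrist'); save(f,'w4.png'); np.save('w4z.npy',f['z_map'])
E
```

```text
clock: 6.8
position: [0.3643, -0.2202, 0.2572]
tool_rot: [3.142, 0.0, 2.53]
force: [-0.4, 0.4, -2.2]
grip_width: 0.0184
finger_force: 69.0
```

View pics/w4.png

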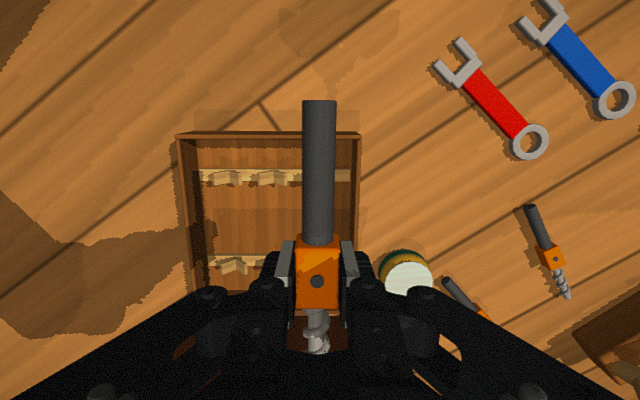

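The case is upright in the picture: near wall along v≈134, side walls at u≈180 and 358, notch rows at v≈178 and 263. Fitting its frame from the rim and notches.

Run:
```python
from plan import *
f=grab('wrist'); P=cloud(f); z=P[...,2]
c=lambda u0,u1,v0,v1:(slice(v0,v1),slice(u0,u1))
def line(s,lo=.048,hi=.057):
    q=P[s].reshape(-1,3); q=q[(q[:,2]>lo)&(q[:,2]<hi)]; m=q.mean(0); w,V=np.linalg.eigh(np.cov(q[:,:2].T)); d=V[:,1]; return m,np.degrees(np.arctan2(d[1],d[0])),np.sqrt(w),len(q)
for n,s in dict(near=c(185,295,122,145),left=c(165,200,145,255),right=c(345,372,145,230)).items(): print(n,line(s))
for uv in [(176,134),(361,134)]: print(uv,onz(f,*uv,.052))
# notch rows height profile
e=np.array([np.cos(np.radians(-35.2)),np.sin(np.radians(-35.2))]); n=np.array([-e[1],e[0]])
for s in (c(190,300,165,190),c(195,270,250,280)):
    q=P[s].reshape(-1,3); q=q[(q[:,2]>.03)&(q[:,2]<.045)]
    print('row x',np.percentile(q[:,:2]@e,[2,50,98]).round(4),'z',np.percentile(q[:,2],[5,50,95]).round(4))
    y=q[:,:2]@n; h,b=np.histogram(y,np.arange(y.min(),y.max(),.004)); print(b[0].round(4),h)
```

```text
near (array([ 0.2844468 , -0.2600349 ,  0.05199862]), np.float64(54.957433869411425), array([0.00138196, 0.03208222]), 550)
left (array([ 0.30312379, -0.35063856,  0.05165488]), np.float64(144.82008900105245), array([0.00144278, 0.03521292]), 631)
right (array([ 0.39677898, -0.19184829,  0.05189755]), np.float64(144.82022675881024), array([0.00149094, 0.02659142]), 424)
(176, 134) [ 0.24612918 -0.31123999  0.052     ]
(361, 134) [ 0.3531986  -0.15849819  0.052     ]
row x [0.4231 0.43   0.4392] z [0.0304 0.0336 0.0363]
-0.1107 [45  0  0  0  0  0 37 59 16  0  0  1 34 50 11  0  0  0 17 53 41  0  0  0
 20 40]
row x [0.5158 0.5374 0.5523] z [0.0304 0.0346 0.0432]
-0.1111 [151   0   0   0   0   0  28  52  19   0   0   0  26  39  12   0   0   0]
```

```bash
cat > case.py <<'E'
from plan import *
e=np.array([.8181,-.5750]); n=np.array([.5750,.8181]); C=np.array([.3845,-.2957])
def slot(y,z): return np.r_[C+y*n,z]
E
python3 - <<'E'
from case import *
print(slot(-.05,0));rel(slot(-.05,.12),down(144.9)); rel(slot(-.05,.042),down(144.9))
E
```

```text
[ 0.35575  -0.336605  0.      ]
 [-0.299, -0.5, 0.686, -0.0, -0.0, 0.001]
 [-0.3, -0.5, 1.076, -0.0, -0.0, 0.001]
```

```bash
python3 -m inch '[[-0.15,-0.25,0.1,0,0,0,0.1],[-0.3,-0.5,0.3,0,0,0,0.1],[-0.3,-0.5,0.55,0,0,0,0.1],[-0.3,-0.5,0.75,0,0,0,0.1],[-0.3,-0.5,0.75,0,0,0,0.1]]' && python3 -m inch '[[0,0,0.15,0,0,0,0.1],[0,0,0.25,0,0,0,0.1],[0,0,0.3,0,0,0,0.1],[0,0,0.325,0,0,0,0.1],[0,0,0.325,0,0,0,0.1]]'
python3 - <<'E'
from case import *
rel(slot(-.05,.0415),down(144.9))
E
```

```text
clock: 7.52
position: [0.354, -0.3363, 0.1053]
tool_rot: [-3.141, -0.005, 2.528]
force: [-0.1, 0.1, -0.6]
grip_width: 0.0184
finger_force: 69.0
clock: 8.15
position: [0.3553, -0.3374, 0.043]
tool_rot: [3.141, 0.001, 2.528]
force: [0.6, -0.3, -0.1]
grip_width: 0.0187
finger_force: 69.2
 [0.001, 0.005, 0.007, 0.0, 0.001, -0.001]
```

```bash
python3 -m inch '[[0,0.004,0.005,0,0,0,0.1],[0,0.004,0.005,0,0,0,0.36],[0,0.004,0.005,0,0,0,0.36],[0,0.004,0.005,0,0,0,0.36],[0,0.004,-0.1,0,0,0,0.36],[0,0,-0.4,0,0,0,0.4],[0,0.1,-0.7,0,0,0,0.5],[0,0.4,-0.7,0,0,0,0.65],[0,0.4,-0.7,0,0,0,0.65]]'
python3 - <<'E'
from plan import *
from meas import *
f=grab('wrist'); save(f,'w5.png')
for b in bits(f):
    if b[0][0]<.5: print([np.round(x,4) for x in b])
rel([.55,-.05,.16],down(180)); rel([.6215,-.0415,.14],down(182))
E
```

```text
clock: 9.28
position: [0.4034, -0.2683, 0.1827]
tool_rot: [3.14, 0.001, 2.534]
force: [0.3, -0.1, -0.9]
grip_width: 0.0554
finger_force: 0.0
[array([ 0.262 , -0.3122,  0.0523]), array([ 0.2624, -0.3067,  0.0531]), array([ 0.2934, -0.312 ]), np.float64(-77.6974), np.float64(-0.0627), np.float64(0.0643), array([0.0233, 0.0292])]
[array([ 0.3039, -0.2313,  0.0521]), array([ 0.3049, -0.231 ,  0.0529]), array([ 0.3234, -0.2498]), np.float64(56.5076), np.float64(-0.08), np.float64(0.0798), array([0.0227, 0.042 ])]
[array([ 0.2773, -0.3156,  0.0054]), array([ 0.2778, -0.315 ,  0.0054]), array([ 0.3006, -0.3137]), np.float64(-65.5877), np.float64(-0.0617), np.float64(0.0756), array([0.0264, 0.0322])]
[array([ 0.31  , -0.2688,  0.0053]), array([ 0.3103, -0.2694,  0.0065]), array([ 0.3104, -0.2868]), np.float64(56.8066), np.float64(-0.075), np.float64(0.0798), array([0.028 , 0.0448])]
[array([ 0.3276, -0.2467,  0.0053]), array([ 0.3293, -0.2465,  0.0053]), array([ 0.3303, -0.2563]), np.float64(61.5153), np.float64(-0.08), np.float64(0.0798), array([0.0278, 0.0435])]
[array([ 0.3488, -0.2198,  
[... 292 characters left out ...]
(-0.0797), np.float64(0.0799), array([0.0242, 0.0436])]
[array([ 0.3854, -0.3025,  0.0056]), array([ 0.3874, -0.3007,  0.0118]), array([ 0.3776, -0.3061]), np.float64(-24.1576), np.float64(-0.0796), np.float64(0.0796), array([0.0369, 0.0444])]
[array([ 0.4557, -0.3467,  0.0055]), array([ 0.4539, -0.3458,  0.0088]), array([ 0.4521, -0.3289]), np.float64(32.4095), np.float64(-0.0799), np.float64(0.0788), array([0.0242, 0.0405])]
[array([ 0.4777, -0.3123,  0.0054]), array([ 0.4776, -0.3106,  0.0076]), array([ 0.4677, -0.3112]), np.float64(62.9953), np.float64(-0.0712), np.float64(0.0616), array([0.0272, 0.0356])]
 [0.024, 1.327, 0.113, 0.0, 0.0, -0.388]
 [-0.245, 1.566, 0.213, 0.0, 0.0, -0.411]
```

View pics/w5.png

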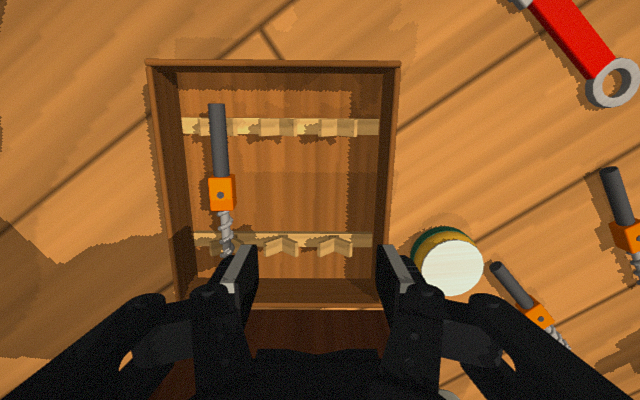

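The first bit sits in the left notch pair (222,190). Next bit.

```bash
python3 -m inch '[[0,0.3,0,0,0,-0.1,0.65],[0,0.6,0,0,0,-0.2,0.65],[-0.1,0.85,0,0,0,-0.3,0.65],[-0.1,0.85,0,0,0,-0.4,0.65],[-0.1,0.85,0,0,0,-0.4,0.65]]';  python3 - <<'E'
from plan import *
rel([.61,-.0415,.14],down(182))
E
```

```text
clock: 9.95
position: [0.5145, -0.1455, 0.1818]
tool_rot: [-3.142, -0.001, -3.129]
force: [0.0, -0.6, 0.4]
grip_width: 0.0558
finger_force: 0.0
 [-0.484, 0.514, 0.208, -0.0, -0.001, -0.014]
```

```bash
python3 -m inch '[[-0.2,0.22,0.1,0,0,0,0.65],[-0.4,0.44,0.2,0,0,0,0.65],[-0.48,0.51,0.2,0,0,0,0.65],[-0.48,0.51,0.2,0,0,0,0.65]]';  cat > near.py <<'E'
from meas import *
from plan import rel,down
import sys
def bit_at(f,x,y):
    P=cloud(f); mm=mask(f,'orange')>0
    k=mm&(np.hypot(P[...,0]-x,P[...,1]-y)<.035)&(abs(P[...,2]-.02)<.004)
    c=cv2.minAreaRect(P[k][:,:2].astype(np.float32)); m=P[k].mean(0)
    near=(np.hypot(P[...,0]-m[0],P[...,1]-m[1])<.085)&(P[...,2]>.007)&(P[...,2]<.03)
    q=P[near][:,:2]; th=None
    d=np.array([1,0.])
    # collinear fit: keep points near the line, iterate from the collar's own axis
    a=[np.radians(c[2]+s) for s in (0,90,-90)]
    best=max(a,key=lambda t:(abs((q-m[:2])@[-np.sin(t),np.cos(t)])<.012).sum())
    for _ in range(4):
        d=np.array([np.cos(best),np.sin(best)]); s=abs((q-m[:2])@[-d[1],d[0]])<.012
        w,V=np.linalg.eigh(np.cov(q[s].T)); best=np.arctan2(V[1,1],V[0,1])
    d=V[:,1]; t=(q[s]-m[:2])@d
    return m,np.array(c[0]),np.array(c[1]),np.degrees(best),(t.min(),t.max())
if __name__=='__main__':
    x,y=map(float,sys.argv[1:3]); f=grab('wrist'); m,c,sz,a,t=bit_at(f,x,y); print(m,c,sz,a,t)
    a=(a+90)%180-90
    rel([c[0],c[1],.0205],down(a+180))
E
python3 near.py .6215 -.0415
```

```text
clock: 10.45
position: [0.6097, -0.0411, 0.1416]
tool_rot: [-3.141, -0.001, -3.131]
force: [-0.4, -0.9, -0.4]
grip_width: 0.0557
finger_force: 0.0
[ 0.62112414 -0.04223599  0.02022096] [ 0.62167388 -0.04220879] [0.01973792 0.02964157] 175.37389066922597 (np.float64(-0.07545905997102897), np.float64(0.0742314608622222))
 [-0.064, 0.0, 0.607, -0.001, -0.001, 0.058]
```

```bash
python3 -m inch '[[-0.064,0,0.3,0,0,0.058,0.65],[-0.064,0,0.5,0,0,0.058,0.65],[-0.064,0,0.6,0,0,0.058,0.65],[-0.064,0,0.605,0,0,0.058,0.65],[-0.064,0,0.605,0,0,0.058,0.1],[-0.064,0,0.605,0,0,0.058,0.1],[-0.064,0,0.605,0,0,0.058,0.1],[-0.064,0,0.605,0,0,0.058,0.1],[-0.064,0,0.605,0,0,0.058,0.1],[-0.064,0,0.605,0,0,0.058,0.1]]' 70 && python3 -m inch '[[0.05,0,-0.3,0,0,0,0.1],[0.2,-0.1,-0.5,0,0,0.1,0.1],[0.4,-0.2,-0.7,0,0,0.2,0.1],[0.6,-0.3,-0.8,0,0,0.3,0.1],[0.8,-0.4,-0.8,0,0,0.3,0.1],[0.8,-0.4,-0.8,0,0,0.3,0.1]]'
python3 - <<'E'
from case import *
rel(slot(0,.18),down(144.9))
E
```

```text
clock: 11.75
position: [0.6233, -0.041, 0.0231]
tool_rot: [3.141, 0.002, 3.065]
force: [-3.2, -0.9, 12.6]
grip_width: 0.0185
finger_force: 68.8
clock: 12.5
position: [0.4546, -0.1093, 0.1825]
tool_rot: [3.14, 0.0, 2.591]
force: [0.9, 0.0, -0.5]
grip_width: 0.0182
finger_force: 69.5
 [-0.189, -0.978, 0.011, 0.001, 0.0, 0.04]
```

```bash
python3 -m inch '[[-0.05,-0.3,0,0,0,0.04,0.1],[-0.1,-0.6,0,0,0,0.04,0.1],[-0.19,-0.9,0,0,0,0.04,0.1],[-0.19,-0.978,0.1,0,0,0.04,0.1],[-0.19,-0.978,0.35,0,0,0.04,0.1],[-0.19,-0.978,0.4,0,0,0.04,0.1],[-0.19,-0.978,0.4,0,0,0.04,0.1]]'
python3 - <<'E'
from case import *
rel(slot(0,.0455),down(144.9))
E
```

```text
clock: 13.38
position: [0.3876, -0.2951, 0.1018]
tool_rot: [3.142, -0.0, 2.531]
force: [0.2, -0.8, -1.2]
grip_width: 0.0181
finger_force: 69.5
 [0.011, -0.011, 0.282, 0.0, -0.0, 0.001]
```

```bash
python3 -m inch '[[0.011,-0.011,0.15,0,0,0,0.1],[0.011,-0.011,0.24,0,0,0,0.1],[0.011,-0.011,0.28,0,0,0,0.1],[0.011,-0.011,0.285,0,0,0,0.1],[0.011,-0.011,0.285,0,0,0,0.1],[0.011,-0.011,0.285,0,0,0,0.36],[0.011,-0.011,0.285,0,0,0,0.36],[0.011,-0.011,0.285,0,0,0,0.36],[0.011,-0.011,0.2,0,0,0,0.36],[0,0,-0.1,0,0,0,0.4],[0,0.1,-0.4,0,0,0,0.5],[0,0.4,-0.4,0,0,0,0.65],[-0.2,0.7,-0.4,0,0,-0.1,0.65],[-0.4,0.9,-0.4,0,0,-0.2,0.65],[-0.6,0.9,-0.4,0,0,-0.3,0.65],[-0.6,0.9,-0.4,0,0,-0.3,0.65]]'
python3 - <<'E'
from case import *
rel([.64,-.155,.15],down(187))
E
```

```text
clock: 15.38
position: [0.5901, -0.2178, 0.182]
tool_rot: [-3.14, 0.001, 3.004]
force: [-0.9, -0.7, 0.1]
grip_width: 0.0556
finger_force: 0.0
 [-0.204, 0.346, 0.16, -0.001, 0.0, -0.166]
```

```bash
python3 -m inch '[[-0.1,0.2,0.1,0,0,-0.1,0.65],[-0.2,0.34,0.2,0,0,-0.16,0.65],[-0.2,0.34,0.2,0,0,-0.16,0.65],[-0.2,0.34,0.2,0,0,-0.16,0.65]]'; python3 near.py .65 -.155
python3 - <<'E'
from h import *
f=grab('wrist'); save(f,'w6.png')
E
```

```text
clock: 15.88
position: [0.6372, -0.1554, 0.1422]
tool_rot: [-3.141, -0.0, -3.032]
force: [-0.4, -0.4, 1.4]
grip_width: 0.0557
finger_force: 0.0
[ 0.6505951  -0.15773488  0.02017708] [ 0.65126383 -0.1579745 ] [0.02948313 0.01932812] -172.53810907739313 (np.float64(-0.07403494358632653), np.float64(0.07392623673851277))
 [-0.068, -0.018, 0.609, -0.001, 0.0, -0.013]
```

View pics/w6.png

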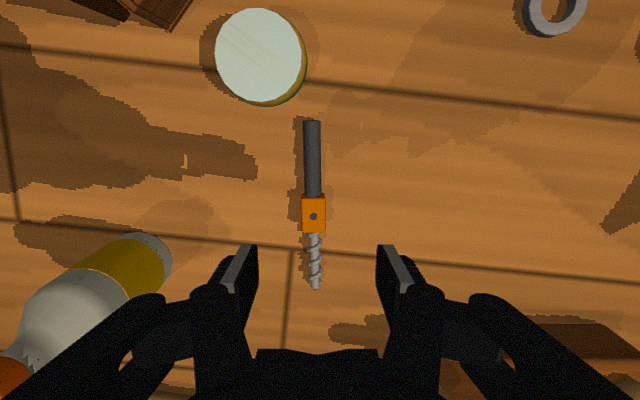

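The third bit is at (313,215), aligned with the tool, with the glue and tin clear of the descent.

```bash
python3 -m inch '[[-0.068,-0.018,0.3,0,0,-0.013,0.65],[-0.068,-0.018,0.5,0,0,-0.013,0.65],[-0.068,-0.018,0.6,0,0,-0.013,0.65],[-0.068,-0.018,0.6,0,0,-0.013,0.65],[-0.068,-0.018,0.6,0,0,-0.013,0.1],[-0.068,-0.018,0.6,0,0,-0.013,0.1],[-0.068,-0.018,0.6,0,0,-0.013,0.1],[-0.068,-0.018,0.6,0,0,-0.013,0.1],[-0.068,-0.018,0.6,0,0,-0.013,0.1],[-0.068,-0.018,0.6,0,0,-0.013,0.1]]' 70 && python3 -m inch '[[0.05,0,-0.3,0,0,0,0.1],[0.2,0,-0.5,0,0,0.1,0.1],[0.4,0,-0.7,0,0,0.2,0.1],[0.6,0,-0.8,0,0,0.3,0.1],[0.8,0,-0.8,0,0,0.4,0.1],[0.8,0,-0.8,0,0,0.4,0.1]]'
python3 - <<'E'
from case import *
rel(slot(0.05,.13),down(144.9))
E
```

```text
clock: 17.23
position: [0.6527, -0.157, 0.0232]
tool_rot: [-3.141, 0.002, -3.01]
force: [-2.9, 1.1, 11.4]
grip_width: 0.018
finger_force: 68.9
clock: 17.98
position: [0.4912, -0.1783, 0.1825]
tool_rot: [3.141, 0.0, 2.641]
force: [0.4, 1.0, -2.3]
grip_width: 0.0181
finger_force: 69.4
 [0.159, -0.523, 0.262, 0.001, 0.0, 0.071]
```

```bash
python3 -m inch '[[0.16,-0.3,0,0,0,0.07,0.1],[0.16,-0.523,0.1,0,0,0.07,0.1],[0.16,-0.523,0.35,0,0,0.07,0.1],[0.16,-0.523,0.4,0,0,0.07,0.1],[0.16,-0.523,0.4,0,0,0.07,0.1]]'
python3 - <<'E'
from case import *
rel(slot(0.05,.0455),down(144.9))
E
```

```text
clock: 18.6
position: [0.4158, -0.2545, 0.1017]
tool_rot: [3.141, -0.0, 2.536]
force: [0.8, 0.6, -0.7]
grip_width: 0.0184
finger_force: 69.3
 [0.009, -0.009, 0.281, 0.0, -0.0, 0.005]
```

```bash
python3 -m inch '[[0.01,-0.01,0.15,0,0,0.005,0.1],[0.01,-0.01,0.24,0,0,0.005,0.1],[0.01,-0.01,0.28,0,0,0.005,0.1],[0.01,-0.01,0.285,0,0,0.005,0.1],[0.01,-0.01,0.285,0,0,0.005,0.1],[0.01,-0.01,0.285,0,0,0.005,0.36],[0.01,-0.01,0.285,0,0,0.005,0.36],[0.01,-0.01,0.285,0,0,0.005,0.36],[0.01,-0.01,0.2,0,0,0,0.36],[0,0,-0.1,0,0,0,0.4],[0.05,0,-0.4,0,0,0,0.5],[0.1,-0.1,-0.6,0,0,0,0.5],[0.1,-0.1,-0.6,0,0,0,0.5],[0.1,-0.1,-0.6,0,0,0,0.5]]'
python3 - <<'E'
from case import *
f=grab('wrist'); save(f,'w7.png')
P=cloud(f); m=cv2.inRange(f['hsv'],(8,200,120),(19,255,255))>0
k=m&(P[...,2]>.036)&(P[...,2]<.05)
n_,l,st,c=cv2.connectedComponentsWithStats(k.astype(np.uint8))
for i in range(1,n_):
    if st[i,4]>80:
        q=P[l==i]; d=q[:,:2].mean(0)-C; print(st[i,4],'case xy',(d@e).round(4),(d@n).round(4),'z',np.median(q[:,2]).round(4))
E
```

```text
clock: 20.35
position: [0.3875, -0.2593, 0.2216]
tool_rot: [3.141, 0.0, 2.536]
force: [0.3, 0.0, 0.2]
grip_width: 0.0427
finger_force: 0.0
564 case xy -0.0017 0.0004 z 0.0423
547 case xy -0.0018 0.0505 z 0.0422
577 case xy 0.0004 -0.0489 z 0.0422
```

View pics/w7.png

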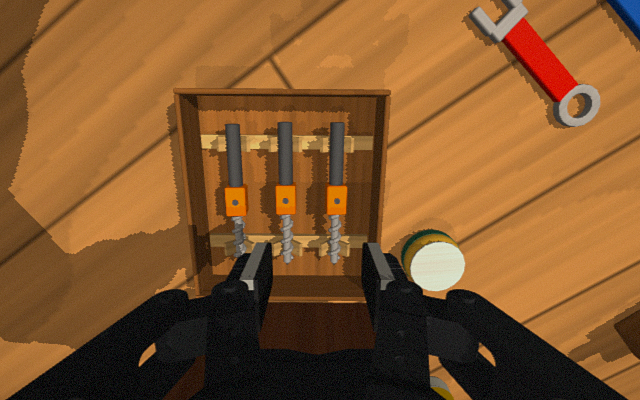

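All three bits are seated: collar tops at 42.2 mm (axis 32 mm), x within 2 mm. Now measuring the lid.

Run:
```python
from case import *
for nme in ('scene','top'):
    f=grab(nme); P=cloud(f); d=P[...,:2]-C; x=d@e; y=d@n; z=P[...,2]
    k=(abs(y)<.093)&(x>.09)&(x<.25)&(z>.07)&(z<.3)&(f['z_map']>0)
    q=np.c_[x[k],z[k]]; print(nme,len(q),'zmax',np.percentile(q[:,1],98) if len(q) else 0)
    for lo in np.arange(.07,.28,.03):
        s=q[(q[:,1]>=lo)&(q[:,1]<lo+.03)]
        if len(s): print(round(lo,2),len(s),np.percentile(s[:,0],[5,50,95]).round(3))
rel(np.r_[C+.175*e+.05*n,.33],down(144.9))
```

```text
scene 1526 zmax 0.26461322566875467
0.07 193 [0.111 0.113 0.115]
0.1 193 [0.112 0.114 0.115]
0.13 189 [0.112 0.114 0.116]
0.16 178 [0.113 0.115 0.116]
0.19 215 [0.113 0.115 0.117]
0.22 338 [0.114 0.116 0.158]
0.25 220 [0.109 0.115 0.118]
top 721 zmax 0.2644806034605423
0.07 95 [0.104 0.105 0.106]
0.1 92 [0.105 0.106 0.106]
0.13 102 [0.105 0.106 0.107]
0.16 97 [0.106 0.107 0.108]
0.19 104 [0.106 0.107 0.108]
0.22 104 [0.106 0.107 0.109]
0.25 127 [0.107 0.11  0.115]
 [-0.968, 0.086, -0.548, -0.0, -0.001, 0.004]
```

```bash
python3 -m inch '[[0,0.03,-0.3,0,0,0,0],[0,0.09,-0.55,0,0,0,0],[-0.25,0.09,-0.6,0,0,0,0],[-0.5,0.09,-0.6,0,0,0,0],[-0.75,0.09,-0.6,0,0,0,0],[-0.95,0.09,-0.6,0,0,0,0],[-0.97,0.09,-0.6,0,0,0,0],[-0.97,0.09,-0.6,0,0,0,0]]'
python3 - <<'E'
from case import *
p=bot.observe()['position'];print((p[:2]-C)@e,(p[:2]-C)@n)
for th in (92,80,65,50,35,20,10,3,0):
    t=np.radians(th); r=.155; x=.105-r*np.cos(t)+.008*np.sin(t)+.012; z=.0525+r*np.sin(t)+.008*np.cos(t)+.017
    rel(np.r_[C+x*e+.05*n,z],down(144.9),th)
E
```

```text
clock: 21.5
position: [0.5567, -0.3554, 0.3403]
tool_rot: [-3.141, -0.002, 2.535]
force: [0.1, -0.1, -0.2]
grip_width: -0.0
finger_force: 0.0
0.17519042290459041 0.05015037144538988
92 [0.223, 0.001, 0.581, -0.0, -0.001, 0.004]
80 [0.385, 0.002, 0.584, -0.0, -0.001, 0.004]
65 [0.581, 0.003, 0.636, -0.0, -0.001, 0.004]
50 [0.757, 0.004, 0.736, -0.0, -0.001, 0.004]
35 [0.901, 0.005, 0.878, -0.0, -0.001, 0.004]
20 [1.004, 0.006, 1.053, -0.0, -0.001, 0.004]
10 [1.045, 0.006, 1.182, -0.0, -0.001, 0.004]
3 [1.061, 0.006, 1.275, -0.0, -0.001, 0.004]
0 [1.064, 0.007, 1.316, -0.0, -0.001, 0.004]
```

```bash
python3 -m inch '[[0,0,0.2,0,0,0,0],[0,0,0.4,0,0,0,0],[0.05,0,0.56,0,0,0,0],[0.1,0,0.57,0,0,0,0],[0.16,0,0.57,0,0,0,0],[0.22,0,0.57,0,0,0,0],[0.28,0,0.57,0,0,0,0],[0.34,0,0.57,0,0,0,0],[0.4,0,0.58,0,0,0,0],[0.46,0,0.595,0,0,0,0],[0.52,0,0.61,0,0,0,0],[0.58,0,0.63,0,0,0,0],[0.64,0,0.66,0,0,0,0],[0.7,0,0.7,0,0,0,0]]'
python3 - <<'E'
from case import *
p=bot.observe()['position'];print((p[:2]-C)@e,(p[:2]-C)@n)
f=grab('top'); P=cloud(f); d=P[...,:2]-C; x=d@e; y=d@n; z=P[...,2]
k=(abs(y+.055)<.03)&(x>-.12)&(x<.25)&(z>.06)&(z<.3)&(f['z_map']>0)
print('lid angle',np.degrees(np.arctan2(z[k]-.056,.105-x[k]))[x[k]<.08].mean(), k.sum())
for th in (35,20,10,3,0,-3):
    t=np.radians(th); r=.155; xx=.105-r*np.cos(t)+.008*np.sin(t)+.012; zz=.0525+r*np.sin(t)+.008*np.cos(t)+.017
    rel(np.r_[C+xx*e+.05*n,zz],down(144.9),th)
E
```

```text
clock: 23.25
position: [0.4413, -0.2752, 0.2008]
tool_rot: [-3.142, -0.0, 2.535]
force: [1.7, -0.1, 1.8]
grip_width: 0.0
finger_force: 0.7
0.03471527207957218 0.049448109083724566
lid angle nan 0
35 [0.191, 0.004, 0.175, -0.0, -0.001, 0.004]
20 [0.294, 0.005, 0.35, -0.0, -0.001, 0.004]
10 [0.335, 0.005, 0.478, -0.0, -0.001, 0.004]
3 [0.351, 0.005, 0.572, -0.0, -0.001, 0.004]
0 [0.354, 0.005, 0.612, -0.0, -0.001, 0.004]
-3 [0.355, 0.005, 0.653, -0.0, -0.001, 0.004]<stdin>:5: RuntimeWarning: Mean of empty slice.
  ret = ret.dtype.type(ret / rcount)
```

```bash
python3 -m inch '[[0.05,0,0.04,0,0,0,0],[0.1,0,0.09,0,0,0,0],[0.15,0,0.13,0,0,0,0],[0.19,0,0.18,0,0,0,0],[0.23,0,0.23,0,0,0,0],[0.265,0,0.29,0,0,0,0],[0.295,0,0.35,0,0,0,0],[0.32,0,0.42,0,0,0,0],[0.335,0,0.48,0,0,0,0],[0.345,0,0.53,0,0,0,0],[0.35,0,0.57,0,0,0,0],[0.354,0,0.6,0,0,0,0],[0.354,0,0.615,0,0,0,0],[0.354,0,0.625,0,0,0,0],[0.354,0,0.625,0,0,0,0]]'
```

```text
clock: 25.18
position: [0.384, -0.2354, 0.0772]
tool_rot: [3.141, 0.001, 2.535]
force: [-7.4, 3.2, 31.7]
grip_width: -0.0001
finger_force: 15.5
```

```bash
python3 -m inch '[[0,0,-0.1,0,0,0,0],[0,0,-0.35,0,0,0,0],[0,0,-0.6,0,0,0,0.4],[0,0.3,-0.8,0,0,-0.1,0.6],[0,0.6,-0.8,0,0,-0.2,0.6],[0,0.9,-0.8,0,0,-0.3,0.6],[0,1,-0.8,0,0,-0.3,0.6],[0,1,-0.8,0,0,-0.3,0.6]]'
python3 - <<'E'
from case import *
from meas import spanner
f=grab('scene'); P=cloud(f); d=P[...,:2]-C; x=d@e; y=d@n; z=P[...,2]
k=(abs(y-.02)<.06)&(abs(x)<.095)&(z<.075)&(z>.02); a=np.polyfit(x[k],z[k],1); print('lid slope',a,k.sum())
rel([.45,.04,.25],down(190)); f=grab('wrist')
for k in ('red','blue'): print(k,spanner(f,k))
E
```

```text
clock: 26.18
position: [0.4983, -0.0699, 0.2361]
tool_rot: [-3.141, -0.0, 3.008]
force: [0.1, -0.8, 0.2]
grip_width: 0.0511
finger_force: 0.0
lid slope [0.00101182 0.06197952] 1443
 [0.311, 0.519, -0.069, -0.0, -0.0, -0.198]
red (np.float64(0.010182227350749674), array([ 0.41766146, -0.01578845]), (0.0875747799873352, 0.02360530011355877), np.float64(12.779135481241841))
blue (np.float64(0.00996913379473642), array([0.43080178, 0.078496  ]), (0.08743658661842346, 0.024609403684735298), np.float64(14.68326682157259))
```

The lid is shut: slope 0.001, top at 62 mm. Next, a closer look at the pegs from the wrist before taking the spanners.

```bash
python3 -m inch '[[0,0.3,-0.3,0,0,-0.1,0.6],[0,0.6,-0.3,0,0,-0.2,0.6],[0.1,0.9,-0.3,0,0,-0.3,0.6],[0.1,0.95,-0.3,0,0,-0.4,0.6],[0.1,0.95,-0.3,0,0,-0.45,0.6]]'
python3 - <<'E'
from plan import *
rel([.43,.28,.31],down(216))
E
```

```text
clock: 26.9
position: [0.5032, 0.1206, 0.2963]
tool_rot: [3.141, -0.0, -2.565]
force: [-0.2, -1.4, -0.1]
grip_width: 0.0509
finger_force: 0.0
 [-0.127, 0.868, -0.068, 0.0, -0.0, -0.033]
```

```bash
python3 -m inch '[[-0.05,0.3,-0.07,0,0,-0.03,0.6],[-0.1,0.6,-0.07,0,0,-0.03,0.6],[-0.12,0.87,-0.07,0,0,-0.03,0.6],[-0.12,0.87,-0.07,0,0,-0.03,0.6],[-0.12,0.87,-0.07,0,0,-0.03,0.6]]'
python3 - <<'E'
from plan import *
f=grab('wrist'); save(f,'w8.png')
E
```

```text
clock: 27.52
position: [0.4301, 0.2778, 0.3103]
tool_rot: [-3.141, -0.0, -2.525]
force: [0.3, -0.5, 0.0]
grip_width: 0.0512
finger_force: 0.0
```

View pics/w8.png

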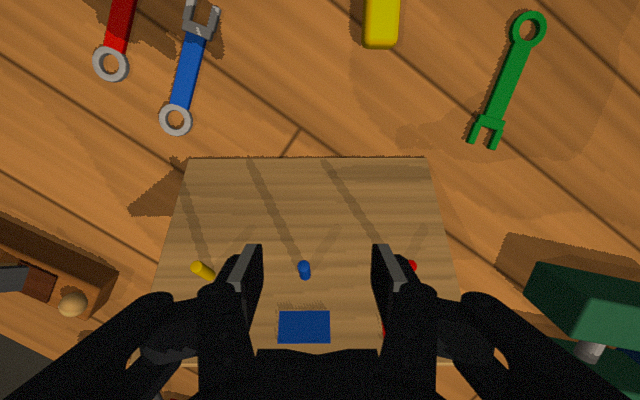

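The board lies square in the picture, its near edge along v≈157. The blue peg is at (305,270), and the red one is partly hidden behind a finger at (411,265).

```bash
cat > peg.py <<'E'
from meas import *
HS['yel']=[((20,150,100),(34,255,255))]
def plane(f,box):
    P=cloud(f); q=P[box[2]:box[3],box[0]:box[1]].reshape(-1,3); q=q[q[:,2]>.02]
    for _ in range(6):
        c=q.mean(0); nn=np.linalg.svd(q-c,full_matrices=False)[2][2]; nn*=np.sign(nn[2]); q=q[abs((q-c)@nn)<.004]
    return c,nn,len(q)
def pegpts(f,k,c,nn):
    P=cloud(f); h=(P-c)@nn; m=(mask(f,k)>0)&(h>.006)&(h<.06)&(f['z_map']>0)&(P[...,2]>.06)
    return P[m],h[m],m
if __name__=='__main__':
    f=grab('wrist'); c,nn,N=plane(f,(190,440,165,255)); print('plane',c,nn,N,'tilt',np.degrees(np.arccos(nn[2])),'yaw',np.degrees(np.arctan2(-nn[1],-nn[0])))
    for nme in ('wrist','top','scene'):
        f=grab(nme)
        for k in ('red','blue','yel'):
            p,h,m=pegpts(f,k,c,nn)
            if len(p)<5: continue
            yaw=np.radians(35.5); xb=np.array([np.cos(yaw),np.sin(yaw),0]); a=-xb*np.sin(np.radians(40))+[0,0,np.cos(np.radians(40))]
            # foot: slide each surface point along the peg axis down to the face
            g=p-np.outer(h/(a@nn),a); v,u=np.nonzero(m)
            print(nme,k,len(p),'h',h.min().round(3),h.max().round(3),'foot mean',g.mean(0).round(4),'std',g.std(0).round(4),'tip side',p[h>h.max()-.006].mean(0).round(4))
E
python3 peg.py
python3 - <<'E'
from h import *
f=grab('wrist'); P=cloud(f); z=P[...,2]
# near edge of board: first row above z>.004.. along columns
pts=[]
for u in range(200,425,5):
    v=np.nonzero((z[140:200,u]>.012))[0]
    if len(v): pts.append(P[140+v[0],u])
pts=np.array(pts); w,V=np.linalg.eigh(np.cov(pts[:,:2].T)); print('edge dir',np.degrees(np.arctan2(V[1,1],V[0,1]))%180-90,pts.mean(0),np.sqrt(w))
for s in (slice(175,200),slice(225,250)):
    zz=z[s]; rows=[]
    for r in range(s.start,s.stop):
        k=np.nonzero(z[r]>.02)[0]; k=k[(k>140)&(k<480)]; rows.append((P[r,k[0]],P[r,k[-1]]))
    r=np.array(rows); print('side mid',r.mean(0).round(4), r.mean((0,1)).round(4))
E
```

```text
plane [0.46905273 0.30027572 0.065985  ] [-0.64225045 -0.4579107   0.61468052] 2319 tilt 52.071290000987986 yaw 35.48804883183002
wrist red 56 h 0.038 0.043 foot mean [0.4573 0.4058 0.1323] std [0.0013 0.002  0.0021] tip side [0.4353 0.3902 0.1644]
wrist blue 178 h 0.007 0.043 foot mean [0.5175 0.3247 0.1348] std [0.0022 0.0025 0.0024] tip side [0.4953 0.3084 0.1654]
wrist yel 253 h 0.007 0.043 foot mean [0.5746 0.2444 0.1346] std [0.0023 0.0027 0.0024] tip side [0.5531 0.2274 0.165 ]
top yel 32 h 0.009 0.046 foot mean [0.5762 0.2437 0.1358] std [0.0022 0.0025 0.0021] tip side [0.552  0.2266 0.168 ]
scene red 40 h 0.006 0.042 foot mean [0.4616 0.4054 0.1365] std [0.0022 0.0024 0.0026] tip side [0.4402 0.3898 0.1667]
scene blue 8 h 0.008 0.036 foot mean [0.5194 0.3255 0.1374] std [0.0025 0.0008 0.0023] tip side [0.5005 0.3124 0.1625]
scene yel 46 h 0.007 0.041 foot mean [0.5776 0.2434 0.137 ] std [0.0024 0.0028 0.0025] tip side [0.5567 0.2282 0.166 ]
edge dir 36.689463826574325 [0.4313833  0.2621252  0.06004862] [0.02211938 0.08202343]
side mid [[0.5005 0.1761 0.1525]
 [0.3687 0.3485 0.1845]] [0.4346 0.2623 0.1685]
side mid [[0.5873 0.1785 0.0956]
 [0.3985 0.4054 0.151 ]] [0.4929 0.2919 0.1233]
```

Peg feet, averaged from opposite views: red (0.460, 0.406, 0.1355), blue (0.518, 0.325, 0.136); board yaw 35.4°. Going to the red spanner.

```bash
python3 -m inch '[[0,-0.3,0,0,0,0.1,0.6],[0,-0.6,0.1,0,0,0.2,0.6],[0.1,-0.85,0.3,0,0,0.25,0.6],[0.1,-0.85,0.4,0,0,0.25,0.6],[0.1,-0.85,0.4,0,0,0.25,0.6]]'
python3 - <<'E'
from plan import *
rel([.4226,-.0147,.14],down(192.8))
E
```

```text
clock: 28.45
position: [0.5115, 0.1283, 0.2293]
tool_rot: [-3.141, -0.003, -2.917]
force: [-1.1, 0.8, 0.1]
grip_width: 0.051
finger_force: 0.0
 [0.591, -0.598, 0.448, -0.0, -0.002, 0.001]
```

```bash
python3 -m inch '[[0.2,-0.2,0.1,0,0,0,0.6],[0.4,-0.4,0.2,0,0,0,0.6],[0.59,-0.59,0.4,0,0,0,0.6],[0.59,-0.6,0.45,0,0,0,0.6],[0.59,-0.6,0.45,0,0,0,0.6],[0.59,-0.6,0.45,0,0,0,0.6]]'
cat > sp.py <<'E'
from meas import *
from plan import rel,down
import sys
k=sys.argv[1]; f=grab('wrist'); z,c,sz,a=spanner(f,k); print(k,z,c,sz,a)
d=np.array([np.cos(np.radians(a)),np.sin(np.radians(a))]); q=c+float(sys.argv[2])*d
# eye check: hole centre from depth below spanner top
P=cloud(f); ec=c+.062*d; k2=(np.hypot(P[...,0]-ec[0],P[...,1]-ec[1])<.03)&(P[...,2]>.007); m=P[k2]; t=(m[:,:2]-c)@d; s=(m[:,:2]-c)@[-d[1],d[0]]
r=t>.05; print('eye ring: far end',t.max().round(4),'side mid',((s[r].min()+s[r].max())/2).round(4),(s[r].max()-s[r].min()).round(4))
rel(np.r_[q,.0225],down(a+180))
E
python3 sp.py red 0.005
```

```text
clock: 29.2
position: [0.4251, -0.0131, 0.1412]
tool_rot: [3.141, 0.002, -2.914]
force: [0.4, 0.6, 0.1]
grip_width: 0.051
finger_force: 0.0
red 0.010253546183135981 [ 0.41757274 -0.01537637] (0.08677265048027039, 0.023510998114943504) 12.940406197265157
eye ring: far end 0.082 side mid -0.0006 0.0414
 [0.015, -0.003, 0.593, 0.0, 0.001, 0.001]
```

Eye geometry confirmed: far end at 82 mm, side offset 0.6 mm. Gripping.

```bash
python3 -m inch '[[0.015,-0.003,0.3,0,0,0,0.6],[0.015,-0.003,0.5,0,0,0,0.6],[0.015,-0.003,0.59,0,0,0,0.6],[0.015,-0.003,0.593,0,0,0,0.6],[0.015,-0.003,0.593,0,0,0,0.1],[0.015,-0.003,0.593,0,0,0,0.1],[0.015,-0.003,0.593,0,0,0,0.1],[0.015,-0.003,0.593,0,0,0,0.1],[0.015,-0.003,0.593,0,0,0,0.1],[0.015,-0.003,0.593,0,0,0,0.1]]' 100 && python3 -m inch '[[0,0,-0.1,0,0,0,0.1],[0,0,-0.4,0,0,0,0.1],[0,0,-0.7,0,0,0,0.1],[0,0,-0.9,0,0,0,0.1],[0,0,-0.9,0,0,0,0.1]]'
cat > hang.py <<'E'
from meas import *
from plan import rel
import sys
y=np.radians(35.4); s4,c4=np.sin(np.radians(40)),np.cos(np.radians(40)); xb=np.array([np.cos(y),np.sin(y),0]); Z=np.array([0,0,1.])
A=-xb*s4+Z*c4; X=xb*c4+Z*s4; FOOT=dict(red=np.array([.460,.4058,.1355]),blue=np.array([.5184,.325,.1358]))
RT=R.from_matrix(np.c_[-X,np.cross(A,X),-A])   # tool x down-slope, z into the board
def tcp(k,s,g,dz=.016,dx=0,dy=0): return FOOT[k]+s*A-(.062-g-dx)*X+dz*A+dy*np.cross(A,X)
if __name__=='__main__':
    k=sys.argv[1]; g=float(sys.argv[2])
    print(np.linalg.det(RT.as_matrix()),RT.as_euler('xyz'))
    for s in (.15,.075,.03,.015): print(s,tcp(k,s,g).round(4)); rel(tcp(k,s,g),RT,s)
E
python3 hang.py red 0.005
```

```text
clock: 30.5
position: [0.4219, -0.0151, 0.0231]
tool_rot: [-3.142, 0.002, -2.915]
force: [-3.1, 1.2, 21.0]
grip_width: 0.0201
finger_force: 97.5
clock: 31.12
position: [0.4223, -0.0149, 0.2048]
tool_rot: [3.141, 0.006, -2.914]
force: [0.0, 1.0, -1.3]
grip_width: 0.0193
finger_force: 98.7
1.0000000000000004 [-3.14159265  0.6981317  -2.5237461 ]
0.15 [0.3374 0.3187 0.226 ]
0.15 [0.037, 1.721, -0.105, -0.087, -0.435, -0.238]
0.075 [0.3767 0.3466 0.1686]
0.075 [-0.184, 1.812, 0.184, -0.087, -0.435, -0.238]
0.03 [0.4003 0.3634 0.1341]
0.03 [-0.316, 1.867, 0.357, -0.087, -0.435, -0.238]
0.015 [0.4082 0.369  0.1226]
0.015 [-0.361, 1.886, 0.415, -0.087, -0.435, -0.238]
```

```bash
python3 -m inch '[[0,0.25,-0.2,0,0,0,0.1],[0,0.5,-0.4,0,0,-0.08,0.1],[0,0.75,-0.4,-0.02,-0.1,-0.12,0.1],[0,0.9,-0.4,-0.04,-0.2,-0.12,0.1],[0,0.9,-0.4,-0.05,-0.25,-0.12,0.1],[0,0.9,-0.4,-0.05,-0.25,-0.12,0.1]]'; python3 hang.py red 0.005
python3 - <<'E'
from h import *
f=grab('wrist'); save(f,'w9.png')
E
```

```text
clock: 31.88
position: [0.3795, 0.1596, 0.2813]
tool_rot: [3.098, 0.397, -2.732]
force: [0.8, -0.5, -0.9]
grip_width: 0.0194
finger_force: 98.8
1.0000000000000004 [-3.14159265  0.6981317  -2.5237461 ]
0.15 [0.3374 0.3187 0.226 ]
0.15 [-0.007, 0.8, 0.338, -0.042, -0.189, -0.118]
0.075 [0.3767 0.3466 0.1686]
0.075 [-0.114, 0.834, 0.696, -0.042, -0.189, -0.118]
0.03 [0.4003 0.3634 0.1341]
0.03 [-0.178, 0.855, 0.91, -0.042, -0.189, -0.118]
0.015 [0.4082 0.369  0.1226]
0.015 [-0.199, 0.862, 0.982, -0.042, -0.189, -0.118]
```

View pics/w9.png

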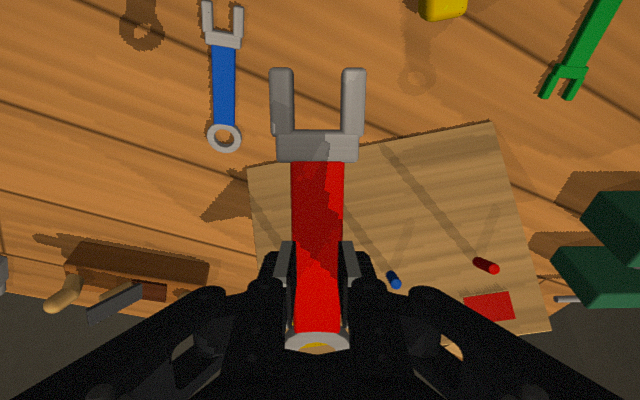

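The spanner is held centred and straight at (318,240), with the red peg at (487,265). On to the pose in line with the peg.

```bash
python3 -m inch '[[0,0.25,0,-0.01,-0.05,-0.03,0.1],[0,0.5,0.1,-0.02,-0.1,-0.06,0.1],[0,0.75,0.2,-0.03,-0.15,-0.09,0.1],[-0.007,0.8,0.3,-0.042,-0.189,-0.118,0.1],[-0.007,0.8,0.338,-0.042,-0.189,-0.118,0.1],[-0.007,0.8,0.338,-0.042,-0.189,-0.118,0.1]]'
cat > held.py <<'E'
from meas import *
from plan import rel
import sys
k=sys.argv[1]; f=grab('wrist'); s=bot.observe(); Rt=R.from_euler('xyz',s['tool_rot'])
P=cloud(f); T=Rt.inv().apply((P-s['position']).reshape(-1,3)).reshape(P.shape)
m=(mask(f,k)>0)&(abs(T[...,1])<.02)&(abs(T[...,0])<.1)&(T[...,2]>-.02)&(T[...,2]<.05)
q=T[m]; a=np.polyfit(q[:,0],q[:,2],1); r=q[:,2]-np.polyval(a,q[:,0]); q=q[abs(r)<.003]; a=np.polyfit(q[:,0],q[:,2],1); b=np.polyfit(q[:,0],q[:,1],1)
print('tool-frame top face: slope deg',np.degrees(np.arctan(a[0])),'z at 0',a[1],'yaw deg',np.degrees(np.arctan(b[0])),'y0',b[1],'x range',q[:,0].min(),q[:,0].max(),len(q))
E
python3 held.py red; python3 hang.py red 0.005
```

```text
clock: 32.67
position: [0.3525, 0.2159, 0.2222]
tool_rot: [-2.988, 0.418, -2.541]
force: [-0.5, 0.3, -2.5]
grip_width: 0.0195
finger_force: 98.9
tool-frame top face: slope deg -0.08552272038025982 z at 0 0.012273890747386652 yaw deg 0.3288023955200686 y0 -0.0027955361878951005 x range -0.04062864250616591 0.04771096282556716 8035
1.0000000000000004 [-3.14159265  0.6981317  -2.5237461 ]
0.15 [0.3374 0.3187 0.226 ]
0.15 [-0.222, 0.458, 0.001, -0.1, -0.179, 0.007]
0.075 [0.3767 0.3466 0.1686]
0.075 [-0.326, 0.516, 0.357, -0.1, -0.179, 0.007]
0.03 [0.4003 0.3634 0.1341]
0.03 [-0.388, 0.55, 0.57, -0.1, -0.179, 0.007]
0.015 [0.4082 0.369  0.1226]
0.015 [-0.409, 0.562, 0.641, -0.1, -0.179, 0.007]
```

```bash
python3 -m inch '[[-0.1,0.22,0,-0.05,-0.09,0,0.1],[-0.22,0.458,0,-0.1,-0.179,0,0.1],[-0.22,0.458,0,-0.1,-0.179,0,0.1],[-0.22,0.458,0,-0.1,-0.179,0,0.1],[-0.22,0.458,0,-0.1,-0.179,0,0.1],[-0.22,0.458,0,-0.1,-0.179,0,0.1]]'; python3 hang.py red 0.004; python3 -c "
from workcell import bot
print(bot.observe()['qpos'].round(2))"
```

```text
clock: 33.48
position: [0.3513, 0.3304, 0.2379]
tool_rot: [-3.126, 0.677, -2.513]
force: [-0.2, 0.4, -1.6]
grip_width: 0.0196
finger_force: 99.0
1.0000000000000004 [-3.14159265  0.6981317  -2.5237461 ]
0.15 [0.3368 0.3183 0.2254]
0.15 [0.113, -0.007, -0.01, -0.006, -0.013, 0.006]
0.075 [0.3761 0.3462 0.1679]
0.075 [0.105, -0.003, 0.365, -0.006, -0.013, 0.006]
0.03 [0.3997 0.3629 0.1335]
0.03 [0.1, -0.001, 0.59, -0.006, -0.013, 0.006]
0.015 [0.4075 0.3685 0.122 ]
0.015 [0.099, -0.001, 0.665, -0.006, -0.013, 0.006]
[ 0.17  0.48 -1.49  2.43  1.66  0.81 -0.33]
```

```bash
python3 -m inch '[[0.05,0,0.1,0,-0.01,0,0.1],[0.1,0,0.2,-0.006,-0.013,0.006,0.1],[0.105,-0.003,0.3,-0.006,-0.013,0.006,0.1],[0.105,-0.003,0.34,-0.006,-0.013,0.006,0.1],[0.105,-0.003,0.34,-0.006,-0.013,0.006,0.1],[0.105,-0.003,0.34,-0.006,-0.013,0.006,0.1]]'; python3 hang.py red 0.004; python3 -c "
from workcell import bot
print(bot.observe()['qpos'].round(2))
from h import *
f=grab('scene'); cv2.imwrite('pics/s1.png',cv2.resize(cv2.cvtColor(f['img'],cv2.COLOR_RGB2BGR)[110:280,300:560],None,fx=3,fy=3,interpolation=cv2.INTER_CUBIC))"
```

```text
clock: 34.22
position: [0.3777, 0.3502, 0.1746]
tool_rot: [3.141, 0.695, -2.523]
force: [-0.4, -0.4, -1.5]
grip_width: 0.0193
finger_force: 99.0
1.0000000000000004 [-3.14159265  0.6981317  -2.5237461 ]
0.15 [0.3368 0.3183 0.2254]
0.15 [0.037, -0.012, -0.361, 0.001, -0.002, 0.0]
0.075 [0.3761 0.3462 0.1679]
0.075 [0.035, -0.012, 0.014, 0.001, -0.002, 0.0]
0.03 [0.3997 0.3629 0.1335]
0.03 [0.035, -0.012, 0.239, 0.001, -0.002, 0.0]
0.015 [0.4075 0.3685 0.122 ]
0.015 [0.034, -0.012, 0.314, 0.001, -0.002, 0.0]
[ 0.07  0.86 -1.49  2.43  1.88  1.15 -0.39]
```

View pics/s1.png

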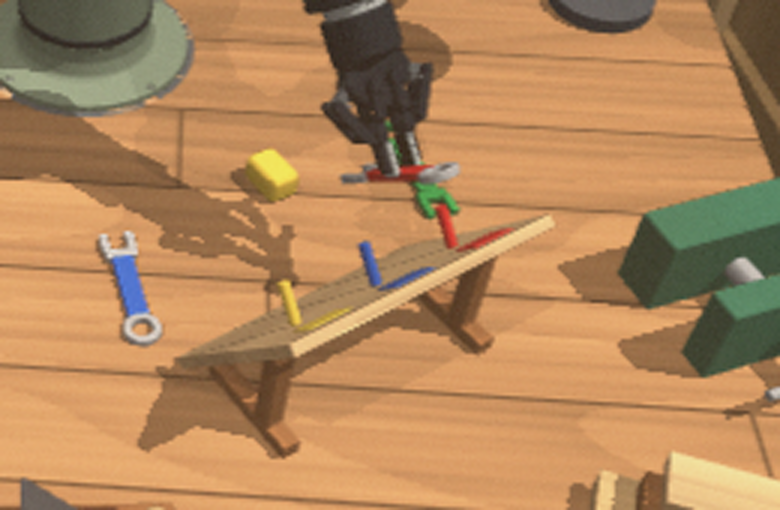

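The eye is just above and in line with the red peg. Aligning the last 7 mm before sliding it on.

```bash
python3 -m inch '[[0.035,-0.006,0.04,0,0,0,0.1],[0.035,-0.006,0.05,0,0,0,0.1],[0.035,-0.006,0.05,0,0,0,0.1],[0.035,-0.006,0.05,0,0,0,0.1]]'; python3 hang.py red 0.004|tail -6; python3 -c "
from workcell import bot
print(bot.observe()['qpos'].round(3))"
```

```text
clock: 34.78
position: [0.3805, 0.3516, 0.163]
tool_rot: [3.139, 0.694, -2.525]
force: [0.0, 0.3, -2.3]
grip_width: 0.0194
finger_force: 99.0
0.075 [0.3761 0.3462 0.1679]
0.075 [0.01, -0.009, -0.04, 0.001, -0.003, -0.0]
0.03 [0.3997 0.3629 0.1335]
0.03 [0.009, -0.01, 0.185, 0.001, -0.003, -0.0]
0.015 [0.4075 0.3685 0.122 ]
0.015 [0.009, -0.01, 0.26, 0.001, -0.003, -0.0]
[ 0.065  0.919 -1.495  2.432  1.912  1.199 -0.381]
```

```bash
python3 -m inch '[[0.008,-0.006,0.05,0,0,0,0.1],[0.008,-0.006,0.1,0,0,0,0.1],[0.008,-0.006,0.15,0,0,0,0.1],[0.008,-0.006,0.18,0,0,0,0.1],[0.008,-0.006,0.18,0,0,0,0.1]]'; python3 hang.py red 0.004|tail -4; python3 -c "
from workcell import bot
print(bot.observe()['qpos'].round(3))
from h import *
f=grab('scene'); cv2.imwrite('pics/s2.png',cv2.resize(cv2.cvtColor(f['img'],cv2.COLOR_RGB2BGR)[140:240,380:530],None,fx=5,fy=5,interpolation=cv2.INTER_CUBIC))"
```

```text
clock: 35.4
position: [0.3988, 0.3634, 0.1335]
tool_rot: [3.138, 0.693, -2.525]
force: [0.0, -0.0, -1.3]
grip_width: 0.0196
finger_force: 99.0
0.03 [0.3997 0.3629 0.1335]
0.03 [-0.002, -0.005, 0.001, 0.002, -0.003, -0.001]
0.015 [0.4075 0.3685 0.122 ]
0.015 [-0.002, -0.005, 0.076, 0.002, -0.003, -0.001]
[ 0.032  0.996 -1.417  2.396  2.001  1.212 -0.375]
```

View pics/s2.png

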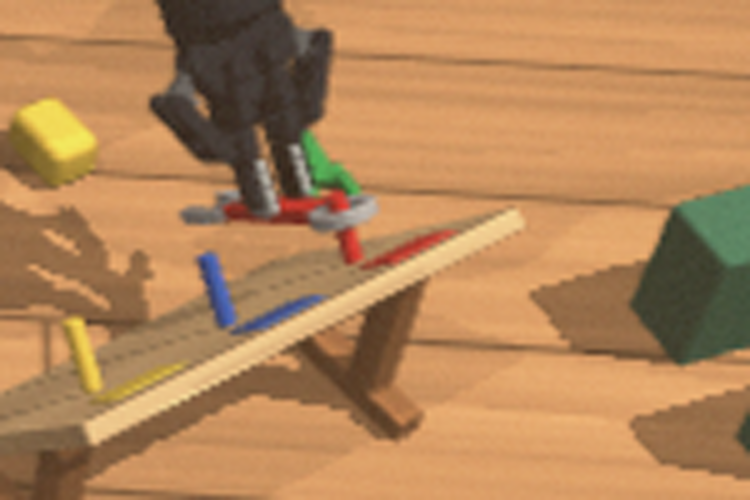

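The peg passes through the eye at about (340,212) with no contact force. Lowering a little more, then releasing.

```bash
python3 -m inch '[[0,-0.004,0.04,0,0,0,0.1],[0,-0.004,0.07,0,0,0,0.1],[0,-0.004,0.07,0,0,0,0.1],[0,-0.004,0.07,0,0,0,0.3],[0,-0.004,0.07,0,0,0,0.5],[0,-0.004,0.07,0,0,0,0.5],[0,-0.004,0.07,0,0,0,0.5],[0,-0.004,0.07,0,0,0,0.5]]'  && python3 -m inch '[[0,0,-0.06,0,0,0,0.5],[0,0,-0.15,0,0,0,0.5],[0,0,-0.3,0,0,0,0.5],[0,0,-0.5,0,0,0,0.5],[0,0,-0.6,0,0,0,0.5],[0,0,-0.6,0,0,0,0.5]]'; python3 -c "
from workcell import bot
print(bot.observe()['qpos'].round(3))
from h import *
f=grab('scene'); cv2.imwrite('pics/s3.png',cv2.resize(cv2.cvtColor(f['img'],cv2.COLOR_RGB2BGR)[110:280,300:560],None,fx=3,fy=3,interpolation=cv2.INTER_CUBIC))"
```

```text
clock: 36.45
position: [0.4066, 0.3679, 0.1232]
tool_rot: [3.139, 0.694, -2.525]
force: [-0.4, -0.2, 0.1]
grip_width: 0.0426
finger_force: 0.0
clock: 37.2
position: [0.3561, 0.3359, 0.2263]
tool_rot: [-3.135, 0.682, -2.522]
force: [-0.2, -0.4, 0.1]
grip_width: 0.0427
finger_force: 0.0
[ 0.144  0.562 -1.495  2.432  1.705  0.887 -0.365]
```

View pics/s3.png

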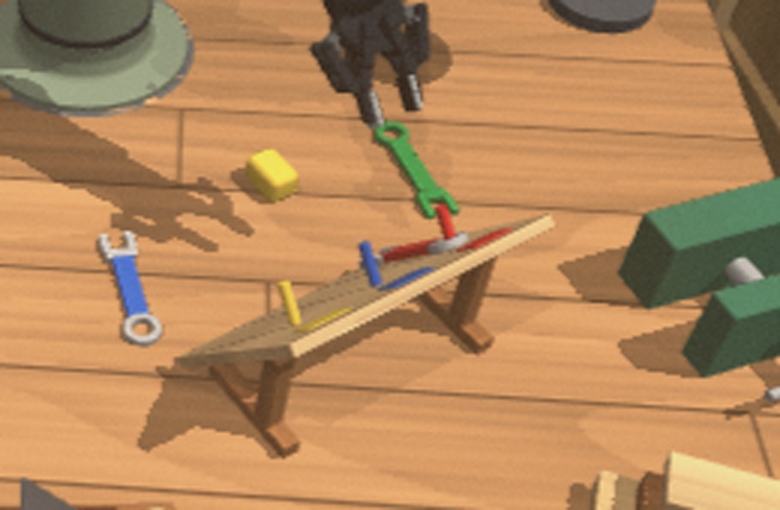

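The red spanner hangs on its peg (445,240). That was the last of my pictures, so from here I check by numbers only. Next the blue spanner.

Run:
```python
from plan import *
rel([.42,.22,.26],down(205)); rel([.435,.085,.16],down(194.7))
```

```text
[-0.05, -0.658, -0.18, 0.037, 0.432, 0.111]
 [0.521, -1.251, 0.003, 0.076, 0.429, 0.221]
```

```bash
python3 -m inch '[[0,-0.2,-0.1,0,0.1,0.03,0.5],[0,-0.4,-0.18,0.01,0.2,0.05,0.5],[-0.05,-0.6,-0.18,0.02,0.3,0.08,0.5],[-0.05,-0.65,-0.18,0.037,0.4,0.11,0.5],[-0.05,-0.65,-0.18,0.037,0.432,0.11,0.6],[-0.05,-0.65,-0.18,0.037,0.432,0.11,0.6],[-0.05,-0.65,-0.18,0.037,0.432,0.11,0.6]]'
python3 - <<'E'
from plan import *
rel([.435,.085,.14],down(194.7)); print(bot.observe()['qpos'].round(2))
E
```

```text
clock: 38.12
position: [0.4183, 0.2222, 0.2571]
tool_rot: [3.138, -0.006, -2.703]
force: [-0.6, 0.4, 0.5]
grip_width: 0.0515
finger_force: 0.0
 [0.212, -0.659, 0.584, 0.002, -0.004, 0.116]
[ 0.36  0.6  -1.36  1.93  0.64  1.16  0.76]
```

```bash
python3 -m inch '[[0.1,-0.3,0.1,0,0,0.05,0.6],[0.2,-0.6,0.3,0,0,0.11,0.6],[0.21,-0.66,0.5,0,0,0.116,0.6],[0.21,-0.66,0.58,0,0,0.116,0.6],[0.21,-0.66,0.58,0,0,0.116,0.6],[0.21,-0.66,0.58,0,0,0.116,0.6]]'; python3 sp.py blue 0.005
```

```text
clock: 38.88
position: [0.4365, 0.0858, 0.1433]
tool_rot: [3.14, -0.002, -2.884]
force: [0.4, 0.2, -0.1]
grip_width: 0.0511
finger_force: 0.0
blue 0.01029288337132216 [0.43069372 0.08011922] (0.08752495050430298, 0.02294609509408474) 14.553119493369225
eye ring: far end 0.0815 side mid 0.0004 0.0416
 [0.01, -0.02, 0.604, 0.001, -0.001, 0.002]
```

```bash
python3 -m inch '[[0.01,-0.02,0.3,0,0,0,0.6],[0.01,-0.02,0.5,0,0,0,0.6],[0.01,-0.02,0.59,0,0,0,0.6],[0.01,-0.02,0.603,0,0,0,0.6],[0.01,-0.02,0.603,0,0,0,0.1],[0.01,-0.02,0.603,0,0,0,0.1],[0.01,-0.02,0.603,0,0,0,0.1],[0.01,-0.02,0.603,0,0,0,0.1],[0.01,-0.02,0.603,0,0,0,0.1],[0.01,-0.02,0.603,0,0,0,0.1]]' 100 && python3 -m inch '[[0,0,-0.1,0,0,0,0.1],[0,0,-0.4,0,0,0,0.1],[0,0,-0.7,0,0,0,0.1],[0,0,-0.98,0,0,0,0.1],[0,0,-0.98,0,0,0,0.1]]'
python3 held.py blue; python3 hang.py blue 0.004
```

```text
clock: 40.17
position: [0.4357, 0.0804, 0.0232]
tool_rot: [3.141, -0.001, -2.886]
force: [-4.2, -2.2, 19.3]
grip_width: 0.0194
finger_force: 97.6
clock: 40.8
position: [0.437, 0.0805, 0.2213]
tool_rot: [-3.141, 0.002, -2.887]
force: [1.0, -0.1, -2.0]
grip_width: 0.0196
finger_force: 98.7
tool-frame top face: slope deg 0.28299585868140753 z at 0 0.011114101935157852 yaw deg 0.01301797012442649 y0 0.00030953793368311295 x range -0.040775359684555146 0.04832647823261122 8023
1.0000000000000004 [-3.14159265  0.6981317  -2.5237461 ]
0.15 [0.3952 0.2375 0.2257]
0.15 [0.001, 0.814, -0.032, -0.081, -0.44, -0.222]
0.075 [0.4345 0.2654 0.1682]
0.075 [-0.225, 0.9, 0.255, -0.081, -0.44, -0.222]
0.03 [0.4581 0.2821 0.1338]
0.03 [-0.36, 0.952, 0.427, -0.081, -0.44, -0.222]
0.015 [0.4659 0.2877 0.1223]
0.015 [-0.405, 0.969, 0.485, -0.081, -0.44, -0.222]
```

```bash
python3 -m inch '[[0,0.2,-0.2,-0.01,-0.08,-0.05,0.1],[0,0.4,-0.3,-0.03,-0.18,-0.1,0.1],[0,0.6,-0.3,-0.05,-0.28,-0.15,0.1],[0,0.8,-0.2,-0.07,-0.36,-0.2,0.1],[0,0.814,-0.1,-0.081,-0.44,-0.222,0.1],[0,0.814,-0.03,-0.081,-0.44,-0.222,0.1],[0,0.814,-0.03,-0.081,-0.44,-0.222,0.1],[0,0.814,-0.03,-0.081,-0.44,-0.222,0.1]]'; python3 hang.py blue 0.004|tail -8;  python3 held.py blue; python3 -c "
from workcell import bot
print(bot.observe()['qpos'].round(2))"
```

```text
clock: 41.85
position: [0.4152, 0.2494, 0.2364]
tool_rot: [3.132, 0.676, -2.525]
force: [-23.2, -11.1, -21.8]
grip_width: 0.0193
finger_force: 98.8
0.15 [0.3952 0.2375 0.2257]
0.15 [0.124, 0.009, -0.031, 0.005, -0.014, -0.001]
0.075 [0.4345 0.2654 0.1682]
0.075 [0.116, 0.006, 0.344, 0.005, -0.014, -0.001]
0.03 [0.4581 0.2821 0.1338]
0.03 [0.111, 0.004, 0.569, 0.005, -0.014, -0.001]
0.015 [0.4659 0.2877 0.1223]
0.015 [0.109, 0.004, 0.644, 0.005, -0.014, -0.001]
tool-frame top face: slope deg -0.5135640125953034 z at 0 0.012073126489370842 yaw deg -0.08023233519625293 y0 -0.0002784778557975942 x range -0.03677690163009632 0.05241487905862136 8064
[ 0.55  0.49 -1.49  2.43  1.77  0.57 -0.14]
```

```bash
python3 -m inch '[[0,0,-0.02,0,0,0,0.1],[0,0,-0.02,0,0,0,0.1]]'; python3 held.py blue
python3 - <<'E'
from h import *
print(bot.observe()['force'],bot.observe()['moment'])
f=grab('scene'); P=cloud(f); s=bot.observe(); p=s['position']
k=(np.linalg.norm(P-p,axis=-1)<.13)&(f['z_map']>0)
h=f['hsv'][k]; print(k.sum(), P[k].min(0),P[k].max(0))
# anything bright blue/red/steel here
for n in ('scene','top'):
    f=grab(n);P=cloud(f)
    for nm,lo,hi in (('blue',(105,140,50),(128,255,255)),('red',(0,170,80),(5,255,255))):
        m=cv2.inRange(f['hsv'],np.array(lo),np.array(hi)); c,l,st,ce=cv2.connectedComponentsWithStats(m)
        for i in range(1,c):
            if st[i,4]>12: print(n,nm,st[i,4],np.median(P[l==i],0).round(3))
E
```

```text
clock: 42.15
position: [0.413, 0.2465, 0.2398]
tool_rot: [3.138, 0.671, -2.524]
force: [1.0, 0.5, -1.7]
grip_width: 0.0193
finger_force: 99.0
tool-frame top face: slope deg 0.03236039828149519 z at 0 0.012963470730112357 yaw deg -0.04448845003244026 y0 0.0002084829133872536 x range -0.039093514787522876 0.049200792305302846 8045
[ 0.19082657  0.33216684 -0.58655607] [-0.52635963  0.66315423 -0.0268504 ]
1364 [0.34116161 0.16164184 0.1640081 ] [0.50066974 0.31395981 0.35996346]
scene blue 1455 [-0.778  0.598 -0.015]
scene blue 13 [0.512 0.319 0.152]
scene red 36 [0.449 0.395 0.157]
scene red 21 [0.489 0.427 0.176]
scene red 37 [0.423 0.372 0.086]
scene red 152 [0.898 0.18  0.055]
scene red 298 [0.901 0.347 0.027]
top blue 109 [0.544 0.343 0.172]
top blue 129 [0.429 0.257 0.239]
top blue 245 [ 0.488  1.475 -0.628]
top red 101 [0.874 0.173 0.055]
top red 206 [0.892 0.345 0.025]
top red 175 [0.487 0.424 0.171]
top red 26 [0.443 0.392 0.16 ]
top red 191 [0.42  0.377 0.088]
```

That force was a transient from the joint stop; it is now near zero and the grasp is unchanged. Approaching the peg as with red.

```bash
python3 -m inch '[[0.05,0,0.1,0,-0.01,0,0.1],[0.09,0,0.2,0,-0.015,0,0.1],[0.115,0.006,0.3,0.003,-0.015,0,0.1],[0.115,0.006,0.36,0.003,-0.015,0,0.1],[0.115,0.006,0.38,0.003,-0.015,0,0.1],[0.115,0.006,0.38,0.003,-0.015,0,0.1],[0.115,0.006,0.38,0.003,-0.015,0,0.1]]'; python3 hang.py blue 0.004|tail -6
```

```text
clock: 43.22
position: [0.4427, 0.2685, 0.1687]
tool_rot: [3.141, 0.692, -2.524]
force: [-0.2, 0.0, -1.7]
grip_width: 0.0193
finger_force: 99.0
0.075 [0.4345 0.2654 0.1682]
0.075 [0.034, 0.011, -0.025, 0.0, -0.004, -0.0]
0.03 [0.4581 0.2821 0.1338]
0.03 [0.033, 0.011, 0.2, 0.0, -0.004, -0.0]
0.015 [0.4659 0.2877 0.1223]
0.015 [0.032, 0.011, 0.275, 0.0, -0.004, -0.0]
```

```bash
python3 -m inch '[[0.03,0.011,0.01,0,0,0,0.1],[0.034,0.011,0.03,0,0,0,0.1],[0.034,0.011,0.03,0,0,0,0.1],[0.034,0.011,0.03,0,0,0,0.1]]'; python3 hang.py blue 0.004|tail -4
```

```text
clock: 43.72
position: [0.4426, 0.2713, 0.1598]
tool_rot: [3.139, 0.689, -2.525]
force: [0.9, 0.9, -1.8]
grip_width: 0.019
finger_force: 99.0
0.03 [0.4581 0.2821 0.1338]
0.03 [0.01, -0.001, 0.161, 0.001, -0.006, -0.001]
0.015 [0.4659 0.2877 0.1223]
0.015 [0.009, -0.001, 0.236, 0.001, -0.006, -0.001]
```

```bash
python3 -m inch '[[0.008,0,0.05,0,0,0,0.1],[0.009,0,0.1,0,0,0,0.1],[0.009,0,0.15,0,0,0,0.1],[0.009,0,0.16,0,0,0,0.1],[0.009,0,0.16,0,0,0,0.1]]'; python3 hang.py blue 0.004|tail -2
```

```text
clock: 44.35
position: [0.458, 0.2824, 0.1339]
tool_rot: [3.139, 0.689, -2.525]
force: [-0.3, 0.4, -1.4]
grip_width: 0.0196
finger_force: 99.0
0.015 [0.4659 0.2877 0.1223]
0.015 [-0.0, -0.002, 0.075, 0.001, -0.006, -0.0]
```

No contact force. Lowering and releasing.

```bash
python3 -m inch '[[0,0,0.04,0,0,0,0.1],[0,0,0.07,0,0,0,0.1],[0,0,0.07,0,0,0,0.1],[0,0,0.07,0,0,0,0.3],[0,0,0.07,0,0,0,0.5],[0,0,0.07,0,0,0,0.5],[0,0,0.07,0,0,0,0.5],[0,0,0.07,0,0,0,0.5]]'  && python3 -m inch '[[0,0,-0.06,0,0,0,0.5],[0,0,-0.15,0,0,0,0.5],[0,0,-0.3,0,0,0,0.5],[0,0,-0.5,0,0,0,0.5],[0,0,-0.6,0,0,0,0.5],[0,0,-0.6,0,0,0,0.5],[0,-0.3,-0.6,0,0.1,0,0.5],[0,-0.6,-0.6,0,0.2,0,0.5],[0,-0.8,-0.6,0,0.3,0,0.5],[0,-0.8,-0.6,0,0.3,0,0.5]]'
cat > chk.py <<'E'
from hang import *
for nme in ('scene','top','wrist'):
    f=grab(nme); P=cloud(f)
    for k in ('red','blue'):
        # peg-frame coords of spanner points: shank colour, low h
        Q=(P-FOOT[k]); a=Q@A; x=Q@X; y=Q@np.cross(A,X)
        m=(mask(f,k)>0)&(x<-.015)&(x>-.12)&(abs(y)<.035)&(abs(a)<.05)&(f['z_map']>0)
        if m.sum()<15: print(nme,k,m.sum()); continue
        b=np.polyfit(x[m],y[m],1)
        # ring: steel-grey points about the eye
        g=(f['hsv'][...,1]<70)&(np.hypot(x,y)<.032)&(a<.035)&(a>-.01)&(f['z_map']>0)
        print(nme,k,m.sum(),'shank x',x[m].min().round(3),x[m].max().round(3),'mean',x[m].mean().round(4),y[m].mean().round(4),'a',a[m].mean().round(4),'slope',b.round(3),
          'ring',g.sum(),*( [ (v[g].min().round(3),v[g].max().round(3),v[g].mean().round(4)) for v in (x,y,a)] if g.sum() else []))
E
python3 chk.py
```

```text
clock: 45.35
position: [0.4654, 0.2874, 0.1233]
tool_rot: [3.139, 0.69, -2.525]
force: [-0.2, -1.3, 0.1]
grip_width: 0.0427
finger_force: 0.0
clock: 46.6
position: [0.4876, 0.1315, 0.2133]
tool_rot: [-3.102, 0.302, -2.529]
force: [0.8, -0.0, 0.1]
grip_width: 0.0427
finger_force: 0.0
scene red 42 shank x -0.104 -0.028 mean -0.0704 -0.0078 a -0.0074 slope [-0.035 -0.01 ] ring 47 (np.float64(-0.022), np.float64(0.018), np.float64(0.0039)) (np.float64(-0.022), np.float64(0.016), np.float64(-0.0072)) (np.float64(-0.002), np.float64(0.01), np.float64(0.0044))
scene blue 0
top red 192 shank x -0.11 -0.029 mean -0.0688 -0.0009 a -0.0051 slope [-0.018 -0.002] ring 91 (np.float64(-0.025), np.float64(0.014), np.float64(-0.0032)) (np.float64(-0.02), np.float64(0.018), np.float64(-0.0039)) (np.float64(-0.002), np.float64(0.012), np.float64(0.0054))
top blue 134 shank x -0.108 -0.032 mean -0.0702 -0.0008 a -0.0052 slope [-0.001 -0.001] ring 133 (np.float64(-0.028), np.float64(0.032), np.float64(-0.0046)) (np.float64(-0.019), np.float64(0.019), np.float64(-0.0006)) (np.float64(-0.008), np.float64(0.03), np.float64(0.005))
wrist red 2758 shank x -0.113 -0.027 mean -0.0687 -0.001 a -0.0057 slope [-0.007 -0.001] ring 1502 (np.float64(-0.027), np.float64(0.011), np.float64(-0.0099)) (np.float64(-0.022), np.float64(0.018), np.float64(-0.0055)) (np.float64(-0.006), np.float64(0.01), np.float64(0.0035))
wrist blue 2764 shank x -0.114 -0.027 mean -0.0692 -0.0018 a -0.0057 slope [ 0.006 -0.001] ring 518 (np.float64(-0.029), np.float64(-0.004), np.float64(-0.019)) (np.float64(-0.012), np.float64(0.02), np.float64(0.0078)) (np.float64(-0.006), np.float64(0.007), np.float64(0.0028))
```

Both spanners hang alike: shank middles about 69 mm below the pegs (so eyes about 7 mm down), side offset under 2 mm, flat on the board. There is no yellow spanner, and the arm is clear.

```bash
python3 -c "
from case import *
f=grab('scene'); P=cloud(f); d=P[...,:2]-C; x=d@e; y=d@n; z=P[...,2]
k=(abs(y-.02)<.06)&(abs(x)<.095)&(z<.075)&(z>.02); print('lid',np.polyfit(x[k],z[k],1))
print(bot.job_done())"
```

```text
lid [-0.00222965  0.06189231]
the job is handed in; nothing more can be done
None
```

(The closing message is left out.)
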